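# Re-index the swivel vice to 30 degrees and lock it

## Task

The small vice on the swivel base must stand at 30 degrees for filing the blank in its jaws. Slacken the inclined clamp knob until the nose of its screw is clear of the index teeth, swing the vice counter-clockwise (seen from above) until its brass pointer stands at the 30 degree line of the scale, then turn the knob clockwise so that the nose seats in that notch and locks the head firmly, clearly tighter than you found it, but without forcing the screw. Leave the pointer on the line and everything else on the bench where it is.

Things in the scene. Friction and masses are not known exactly. Their poses are not given: they have to be found in the camera images.
- swivel_base: Green cast swivel base bolted to the bench: round foot 172 mm across, bare metal scale ring on top (z = 24.5 mm). Origin: centre of its underside, on the vertical swivel axis; z up. Its -x side has a lug with an inclined boss for the clamp screw, within 15 mm either side of y = 0 and below z = 80 mm. Screw axis: 35 deg from vertical, rising outward along (-0.574, 0, 0.819) of this frame.
- mark_0 (a point): Inner end of the scale's zero line, 69 mm from the swivel axis at azimuth 205 deg of the base frame (counter-clockwise from +x). Scale: a line every 5 deg, a longer one every 15 deg, zero the longest; it counts counter-clockwise seen from above, away from the knob, to 45 deg, and runs 20 deg the other way.
- swivel_head: Steel domed turntable 116 mm across with a toolmaker's vice bolted on. Origin as the base's, z up; turns about z. Vice: 40 mm wide, head y -61 to +81 mm, z 52 to 88 mm; jaws with a thin brass blank (top z = 100 mm) at the -y end. Short ribs on the dome are index teeth 10 deg apart: notches at -20, -10, ... 40 deg. Slack, it drags with 0.15 N m and stays put; travel -28 to +46 deg.
- clamp_knob: Black six-lobed hand knob, 42 mm over the lobes, 21 mm thick. Origin: its centre, about 109 mm above the bench, 95 mm from the swivel axis; z: outward along the screw axis. 38 mm across where each finger pad lies on two neighbouring lobes: closing line along the knob's x, or 60 or 120 deg from it about z. Clockwise seen from outside (+z) tightens. It stays where left.
- clamp_screw: The clamp screw that carries the knob (same origin and z); both move 2 mm a radian along the axis, inward when tightened. Turning the knob takes 0.4 N m of thread friction, plus 0.002 N m per N of nose force when tightening. At rest the friction part may hold either way, so judge by the rise between like readings, first slack, then loaded.
- nose (a point): Centre of the screw's ball nose (r 4.5 mm), 80.3 mm inward from the knob's centre. It seats between two index teeth and so centres and locks the head. Knob turn past first touch and nose force: 0.58 rad 75 N, 0.75 rad 120 N, 1.0 rad 200 N (firm), 1.2 rad 300 N (forced). Found at 0.3 to 0.45 rad, 20 to 50 N. Backed off 0.75 rad from first touch it clears the teeth.
- pointer (a point): Tip of the head's brass pointer, 69 mm from the swivel axis, just above the scale ring (z = 25 mm).
- mark_30 (a point): Inner end of the 30 degree line on the scale ring, 69 mm from the swivel axis (z = 25 mm), the second long line counter-clockwise from zero. The pointer stands over this point when the head is at 30 degrees.
- jaw_grip (a point): Middle of the top of the vice's fixed jaw, 47 mm from the swivel axis along the head's -y, at z = 88 mm. The jaw is 40 mm wide along the head's x, 22 mm long along y, and its sides are plain down to z = 52 mm: a good place to take hold from above and swing the head.
- loupe: Black watchmaker's loupe, cup 45 mm across and 35 mm high, standing beside the base. Bystander. Origin: centre of its underside.
- parts_tin_1: Round lidded tin, 49 mm across, 18 mm high. Bystander. Origin: centre of its underside.
- parts_tin_2: Round lidded brass tin, 39 mm across, 22 mm high. Bystander. Origin: centre of its underside.
- pin_vice: Brass pin vice lying on the bench, 109 mm long, 12 mm thick. Bystander. Origin: centre of its underside.
- tweezers: Steel tweezers lying flat, 117 mm long, 8 mm high. Bystander. Origin: centre of its underside.
- brass_hammer: Small brass-headed hammer lying on the bench, 166 mm long. Bystander. Origin: centre of its underside.
- oil_can: Red oil can with a long spout, 62 mm wide, 155 mm high. Bystander. Origin: centre of its underside.

How it is judged:
By the outcome, as a careful person would: the job done as asked, in the order asked, and still so for the second after the job is handed in, with the robot touching nothing.
It also fails if it takes over 67 s, if anything falls off the work surface, if the arm or the gripper's body presses on something with over 40 N, if the wrist force passes 120 N, or if a joint passes its speed limit or range.

## Robot

A 6-joint arm with a two-finger parallel gripper is mounted at the origin on a cart in front of the work surface, level with it; the furniture and walls round the work are solid. World frame = base frame: x ahead of the robot, y to its left, z up, the work surface at z = 0. Lengths are in m, angles in degrees, forces in N, time in s.
With the tool pointing down it reaches from about 0.4 to 0.825 m from the base axis. Payload 7 kg.
Tool frame: the origin (TCP) lies on the centre line of the jaws, within the pads' length; the fingertips stand 19 mm ahead of it and the grasp point (between the pads) is the TCP; z points along the fingers, y is the line along which they close (so a half turn about z gives the same grasp; the last joint's range is limited). The gripper opens to 88 mm and grips with 3 to 60 N. Pads are 19 mm wide; open, the fingers measure 130 mm over their backs; the gripper's body (78 mm by 193 mm) begins 47 mm behind the grasp point.
Start: joints at [81.194, 20.546, 0.682, 0, -70.136, -16.507], TCP at [0.289, 0.61, 0.222] pointing down, gripper open.
Joint ranges: [-176.03, 176.03], [-82.01, 121.73], [-58.28, 71.71], [-173.87, 95.51], [-174.79, -0.11], [-173.66, 173.66]. Speed limits (degrees/s): [136.94, 136.94, 172.46, 180, 180, 180].

## Interface

Orientations are given as [roll, pitch, yaw] about the fixed x, y, z axes, in that order (R = Rz(yaw) Ry(pitch) Rx(roll)).
In Python, from plant import get_state, capture, close_job gives the robot as it stands.
- The arm moves only by the tool apply_moves, never from a script. Its argument "targets" is a list of rows, each a list of 7 numbers: the opening, from 0 (shut) to 1 (fully open), then the shift along the tool's x, y, z normalised to -1 to 1, where 1 is 1000 mm, then the turn, a rotation vector about the tool's x, y, z normalised to -1 to 1, where 1 is 90 degrees. In form: [[claw, tx, ty, tz, ax, ay, az], ...]. A call has 1 to 20 rows; each row shifts and turns the commanded pose from where the row before left it, along the tool's axes as they then stand; what a row does not reach is not made up. A row lasts 1/12 s, in which the tool goes at most 41.7 mm and 7.16 degrees, less where a joint would pass 70% of its speed; a pose out of reach is approached as far as the arm can. A call with a number of a shift or a turn outside -1 to 1 is refused whole. A call with a gripper value outside its range is refused whole. The fingers move at their own pace and stop on an object; "newtons" is the grip in N (left out, the last holds). Time passes only in rows, so rows that do not move let the fingers close. It gives the time, the measured TCP pose, the force, the opening and the grip force at its end, in the units of the state.
- get_state(): the state, without advancing time (a new reading comes with each control period).
- capture(name): name is "scene" or "top"; returns a dict with "frame" (420x560x3 uint8, red, green, blue), "range_z" (420x560 float32, m along the optical axis (not along the pixel's ray), 0 where there is no reading), "camera_matrix" (3x3 intrinsics, pixels), "T" (4x4, takes a point from camera to world coordinates). Camera axes: x right, y down, z forward; pixel columns grow to the right and rows downward; lengths in m; the calibration is good to about 2 mm. A picture is of the moment at which its call begins.
- close_job(): hands the job in; it is judged then, once.
The state is a dict: "time_s": time; "joints": joint angles; "qd": joint speeds; "joint_torque": joint torques, N m; "tcp_pos": TCP position; "eef_rot": TCP orientation; "contact_force": force on the tool from outside, world axes, zero at the start; "moment": the same for the moment, N m; "gripper_width": finger opening in m; "gripper_force": force on a finger pad.
Only numpy, scipy, OpenCV 4.12 (cv2) and the standard library are available. Lean on these libraries where they do the work, as an engineer would, in place of code of your own. Each camera call takes 0.05 s, during which the arm holds its last target. There are 200 camera calls.

## Working session

There is one attempt and no reset: what is moved stays moved. The work goes in short steps, Python scripts to look and compute and a tool call to move; the robot and the scene stay as the last step left them, time stands still between calls to the robot, and variables do not carry over. Pictures are saved under pics/ and viewed, at most 10 in all, crops included, and the job is handed in when it is done.

Besides the shell and the picture viewer there is one more tool, called after ">>>" in YAML: its name, and indented under it one key for each argument. apply_moves: Moves the arm, as the interface text tells. Scaled input: -1 to 1 covers 1000 mm each way for a shift and 90 degrees each way for a turn. Its arguments: {"type":"object","properties":{"targets":{"type":"array","items":{"type":"array","items":{"type":"number"}}},"newtons":{"type":"number"}},"required":["targets"]}

```bash
mkdir -p pics; ls; python3 - <<'E'
from plant import *
import cv2,numpy as np
s=get_state();print(s)
for n in("scene","top"):
    c=capture(n);np.savez(n+"0.npz",**c)
    cv2.imwrite(f"pics/{n}0.png",c["frame"][:,:,::-1]);print(c["camera_matrix"],c["T"])
E
```

```text
pics
{'time_s': 0.0, 'joints': array([ 8.11933648e+01,  2.05913207e+01,  6.34557515e-01, -2.10228485e-02,
       -7.01373531e+01, -1.65063560e+01]), 'qd': array([-0.00631298,  0.13370029, -0.00032935,  0.04890912,  0.01272027,
        0.01444901]), 'joint_torque': array([ 1.12585494e-03, -5.82714951e+01,  2.93047857e+01,  6.99664369e+00,
        6.93904716e-03, -1.66024356e-04]), 'tcp_pos': array([0.28841671, 0.60972216, 0.22072712]), 'eef_rot': array([ 1.79904147e+02, -7.79473516e-03, -2.53201438e+01]), 'contact_force': array([ 0.30397377,  0.86506405, -0.20796407]), 'moment': array([ 0.02375306,  0.00329438, -0.01405241]), 'gripper_force': 0.0, 'gripper_width': 0.0875280372160346}
[[383.51873965   0.         271.90239519]
 [  0.         383.51873965 213.26956571]
 [  0.           0.           1.        ]] [[ 0.90624261 -0.18857196  0.37837145  0.1756266 ]
 [-0.42273172 -0.4141884   0.80606815 -0.9678841 ]
 [ 0.00471522 -0.89044291 -0.45507053  0.47801872]
 [ 0.          0.          0.          1.        ]]
[[421.3249641    0.         282.78189912]
 [  0.         421.3249641  198.74881045]
 [  0.           0.           1.        ]] [[-0.02868622 -0.99347102  0.11041939  0.40910716]
 [-0.99958754  0.02866084 -0.00181736 -0.27980316]
 [-0.00135922 -0.11042598 -0.99388342  0.94937256]
 [ 0.          0.          0.          1.        ]]
```

View pics/scene0.png

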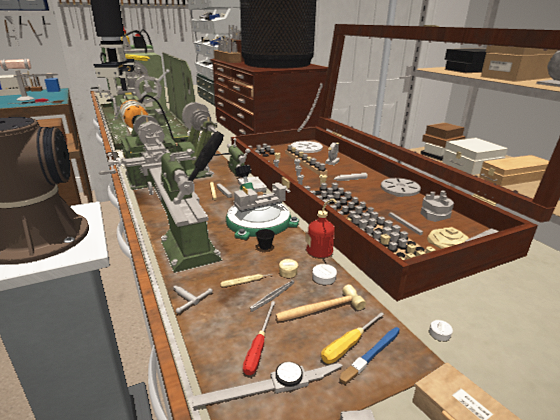

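View pics/top0.png

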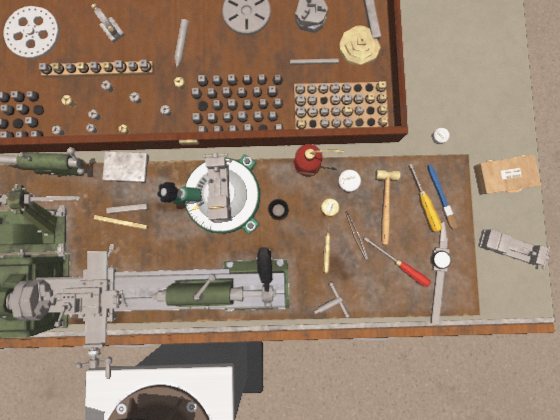

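The base is at about (222,195) in the top view, with the knob at (168,192) to its left (+y). In the scene view the base is at (258,213). I'll look closer.

```bash
cat > h.py <<'E'
import numpy as np,cv2
def load(n): return dict(np.load(n))
def world(c,u,v):
    z=c["range_z"][int(round(v)),int(round(u))];K=c["camera_matrix"]
    p=np.array([(u-K[0,2])/K[0,0]*z,(v-K[1,2])/K[1,1]*z,z]);return c["T"][:3,:3]@p+c["T"][:3,3]
def plane(c,u,v,h):
    K=c["camera_matrix"];d=c["T"][:3,:3]@np.array([(u-K[0,2])/K[0,0],(v-K[1,2])/K[1,1],1]);o=c["T"][:3,3]
    return o+d*(h-o[2])/d[2]
def cloud(c):
    K=c["camera_matrix"];v,u=np.mgrid[:420,:560];z=c["range_z"]
    p=np.stack([(u-K[0,2])/K[0,0]*z,(v-K[1,2])/K[1,1]*z,z],-1);return p@c["T"][:3,:3].T+c["T"][:3,3]
def proj(c,p):
    q=c["T"][:3,:3].T@(np.array(p)-c["T"][:3,3]);K=c["camera_matrix"];return (K@q/q[2])[:2]
E
python3 - <<'E'
from h import *
c=load("top0.npz");f=c["frame"][:,:,::-1]
cv2.imwrite("pics/tc.png",cv2.resize(f[145:245,150:280],None,fx=6,fy=6,interpolation=cv2.INTER_CUBIC))
d=load("scene0.npz");g=d["frame"][:,:,::-1]
cv2.imwrite("pics/sc.png",cv2.resize(g[140:250,205:325],None,fx=5.4,fy=5.4,interpolation=cv2.INTER_CUBIC))
P=cloud(c)
# white ring mask, green mask
hsv=cv2.cvtColor(f,cv2.COLOR_BGR2HSV)
zz=P[...,2]
roi=np.zeros(zz.shape,bool);roi[140:250,150:285]=1
m=roi&(abs(zz-.0245)<.004)
print(m.sum(),P[m].mean(0))
dark=roi&(f.max(2)<60)&(zz>.085)
print("knob",dark.sum(),P[dark].mean(0),P[dark].min(0),P[dark].max(0))
n,l,st,ce=cv2.connectedComponentsWithStats(m.astype(np.uint8));print(st[:6],ce[:6])
k=1+st[1:,4].argmax();cn=cv2.findContours((l==k).astype(np.uint8),cv2.RETR_EXTERNAL,cv2.CHAIN_APPROX_NONE)[0][0][:,0]
q=np.array([plane(c,u,v,.0245) for u,v in cn])[:,:2]
A=np.c_[2*q,np.ones(len(q))];s=np.linalg.lstsq(A,(q**2).sum(1),rcond=None)[0];print(s[:2],np.sqrt(s[2]+s[:2]@s[:2]))
E
```

```text
1896 [ 0.52381237 -0.1555494   0.02499868]
knob 252 [ 0.51586743 -0.06477582  0.14360121] [ 0.40434258 -0.27980316  0.09742746] [ 0.54033746 -0.03033519  0.94937256]
[[     0      0    560    420 233304]
 [   216    143     26      3     29]
 [   243    143     31      2     31]
 [   275    143      3      1      3]
 [   279    142      2      2      2]
 [   282    142      3      2      3]] [[279.93753643 209.61662895]
 [228.79310345 143.96551724]
 [258.         143.09677419]
 [276.         143.        ]
 [279.5        142.5       ]
 [283.         142.33333333]]
[ 0.52532624 -0.14593455] 0.07168270544664092
```

View pics/tc.png

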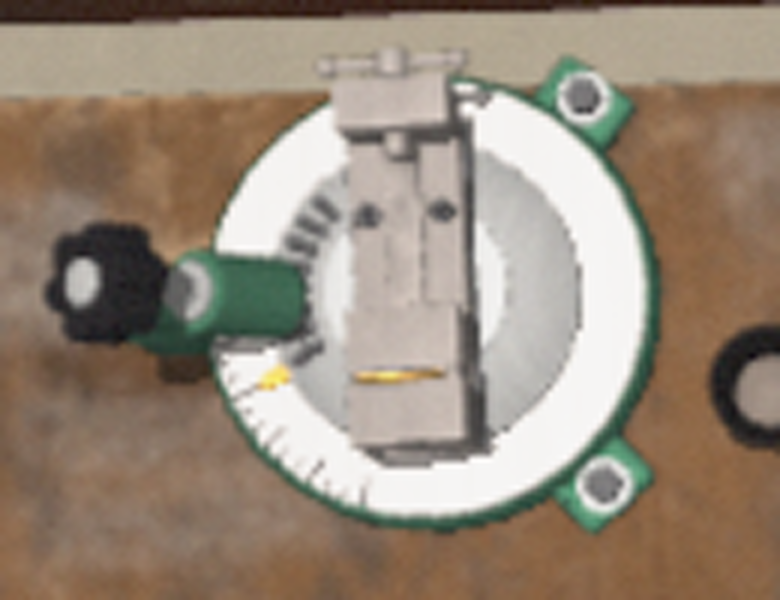

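View pics/sc.png

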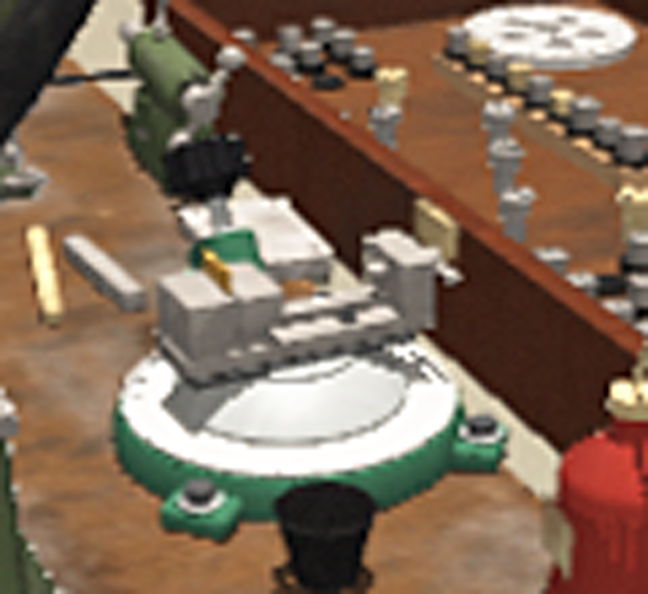

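```bash
python3 - <<'E'
from h import *
c=load("top0.npz");f=c["frame"][:,:,::-1].copy();P=cloud(c);hsv=cv2.cvtColor(f,cv2.COLOR_BGR2HSV)
roi=np.zeros(P.shape[:2],bool);roi[140:250,150:285]=1
# white ring outer edge: white/green boundary
w=(roi&(hsv[...,1]<25)&(hsv[...,2]>200)).astype(np.uint8)
n,l,st,ce=cv2.connectedComponentsWithStats(w);k=1+st[1:,4].argmax()
cn=max(cv2.findContours((l==k).astype(np.uint8),cv2.RETR_EXTERNAL,cv2.CHAIN_APPROX_NONE)[0],key=len)[:,0]
q=np.array([plane(c,u,v,.0245) for u,v in cn])[:,:2]
for i in range(30):
    A=np.c_[2*q,np.ones(len(q))];s=np.linalg.lstsq(A,(q**2).sum(1),rcond=None)[0];r=np.sqrt(s[2]+s[:2]@s[:2])
    e=abs(np.hypot(*(q-s[:2]).T)-r)
    if e.max()<.0012: break
    q=q[e<max(np.quantile(e,.95),.001)]
C=s[:2];print("centre",C,r,len(q))
# bolts
for nm,m in dict(brass=roi&(hsv[...,0]>18)&(hsv[...,0]<32)&(hsv[...,1]>120)&(hsv[...,2]>180)).items():
    n,l,st,ce=cv2.connectedComponentsWithStats(m.astype(np.uint8))
    for i in range(1,n):
        if st[i,4]>2:
            x=plane(c,*ce[i],.025)[:2]-C; print(nm,st[i],ce[i],np.hypot(*x),np.degrees(np.arctan2(x[1],x[0])))
            mm=l==i
            vv,uu=np.nonzero(mm); 
            if st[i,4]<40: 
              y=np.array([plane(c,u,v,.025)[:2]-C for u,v in zip(uu,vv)]);print(np.c_[np.hypot(*y.T)*1e3,np.degrees(np.arctan2(y[:,1],y[:,0]))].round(1).tolist())
# ticks
gray=cv2.cvtColor(f,cv2.COLOR_BGR2GRAY).astype(np.float32)
th=np.arange(95,185,.5)
acc=[]
for R in (.070,.072,.074,.076):
    uv=np.array([proj(c,[C[0]+R*np.cos(np.radians(t)),C[1]+R*np.sin(np.radians(t)),.0245]) for t in th],np.float32)
    acc.append(cv2.remap(gray,uv[None,:,0],uv[None,:,1],cv2.INTER_LINEAR)[0])
a=np.array(acc)
for i in range(4):
    g=a[i];print(i,[(th[j],int(g[j])) for j in range(1,len(th)-1) if g[j]<g[j-1] and g[j]<=g[j+1] and g[j]<235])
# green boss/lugs/bolts
gm=roi&(hsv[...,0]>60)&(hsv[...,0]<90)&(hsv[...,1]>80)
n,l,st,ce=cv2.connectedComponentsWithStats((gm&(P[...,2]>.035)).astype(np.uint8))
for i in range(1,n):
    if st[i,4]>20:
        p=P[l==i];print("green",st[i,4],p.mean(0),np.degrees(np.arctan2(*(p.mean(0)[:2]-C)[::-1])))
# knob
dk=np.zeros_like(roi);dk[175:210,150:185]=1
m=dk&(P[...,2]>.085)&(P[...,2]<.16)&(hsv[...,2]<90)
p=P[m];mid=(p.min(0)+p.max(0))/2;print("knob",len(p),p.mean(0),mid,np.hypot(*(mid[:2]-C)),np.degrees(np.arctan2(*(mid[:2]-C)[::-1])))
# clutter heights near knob
for lo,hi in((.05,.2),):
    Q=P[(P[...,2]>.06)&(P[...,0]>.35)&(P[...,0]<.75)&(P[...,1]>-.35)&(P[...,1]<.3)]
H=np.zeros((10,17))
for x,y,z in Q:
    i=int((x-.35)/.04);j=int((y+.35)/.04);H[min(i,9),min(j,16)]=max(H[min(i,9),min(j,16)],z)
print((H*1000).astype(int))
E
```

```text
centre [ 0.5262943  -0.14437992] 0.07921114110665504 119
brass [194 207   4   3   9] [195.44444444 207.88888889] 0.06295083155939761 117.62748939948584
[[62.9, 115.6], [61.0, 116.6], [59.0, 117.6], [65.9, 116.5], [63.9, 117.4], [62.0, 118.4], [60.1, 119.4], [66.9, 118.2], [65.0, 119.1]]
brass [214 207   4   2   4] [215.5 207.5] 0.03179407011091362 158.61265637957123
[[30.4, 159.8], [29.8, 163.9], [34.1, 154.0], [33.2, 157.5]]
0 [(np.float64(99.0), 65), (np.float64(104.5), 136), (np.float64(116.5), 188), (np.float64(132.0), 229), (np.float64(146.0), 223), (np.float64(161.5), 230)]
1 [(np.float64(99.0), 64), (np.float64(116.5), 202), (np.float64(131.0), 215), (np.float64(147.0), 174), (np.float64(162.0), 225)]
2 [(np.float64(98.5), 62), (np.float64(111.0), 232), (np.float64(117.0), 179), (np.float64(132.0), 206), (np.float64(141.5), 233), (np.float64(146.5), 194), (np.float64(161.0), 199)]
3 [(np.float64(98.0), 66), (np.float64(102.0), 92), (np.float64(106.0), 214), (np.float64(111.0), 219), (np.float64(116.5), 193), (np.float64(121.5), 213), (np.float64(126.0), 212), (np.float64(131.5
[... 364 characters left out ...]
275 115 222 221 115 115 116 115 147 149 200 201 158 134   0]
 [  0 949 279   0   0   0   0   0   0 130 139 138   0 120 129 129  93]
 [  0   0   0   0  90  89   0   0   0   0   0   0   0 112 110  98  97]
 [  0   0   0   0 103 102  76 125   0   0   0 174 175 187 200 156   0]
 [  0   0   0   0  91  90 113 129 109   0   0 174 176 187 195 156   0]
 [105  62   0   0  91  92   0   0   0   0   0   0   0  76  76  71   0]
 [130   0   0   0  92  91   0   0   0   0   0   0  98  82 110 108  72]
 [ 83  81  83  82  82  81  82  81  81  82  81  82  82  82  82  81  81]
 [ 67   0   0   0   0   0   0   0   0   0   0   0   0   0   0   0   0]
 [ 66   0   0   0   0   0   0   0  60   0   0   0   0  60   0   0   0]]
```

```bash
cat >> h.py <<'E'
C=np.array([.5263,-.1444,0]);yb=np.radians(-88.4)
Rb=np.array([[np.cos(yb),-np.sin(yb),0],[np.sin(yb),np.cos(yb),0],[0,0,1]])
ax=Rb@[-.5736,0,.8192]          # outward
K0=C+Rb@[-.095,0,.109]
h0=Rb@[0,1,0]                   # horizontal ref, perp to ax
up=np.cross(ax,h0)              # ref2 : angle measured ccw seen from outside, from h0
def Rknob(phi): # tool z = -ax, tool y at angle phi (about ax) from h0
    y=np.cos(phi)*h0+np.sin(phi)*up; z=-ax; return np.c_[np.cross(y,z),y,z]
E
python3 - <<'E'
from h import *
c=load("top0.npz");f=c["frame"][:,:,::-1];d=load("scene0.npz")
print("ax",ax,"K0",K0,"up",up,"h0",h0)
for c_,n,zr in((c,"top",10.5),(d,"scene",10.5)):
    f=c_["frame"][:,:,::-1]
    big=cv2.resize(f,None,fx=4,fy=4,interpolation=cv2.INTER_CUBIC)
    u0,v0=proj(c_,K0+ax*.0105);print(n,"outer centre px",u0,v0,proj(c_,K0))
    S=cv2.cvtColor(big,cv2.COLOR_BGR2HSV)
    m=(S[...,2]<75).astype(np.uint8);win=np.zeros_like(m);a=int(4*v0);b=int(4*u0);win[a-110:a+110,b-110:b+130]=1;m*=win
    nn,l,st,ce=cv2.connectedComponentsWithStats(m);k=1+st[1:,4].argmax();print(st[k]/4)
    cn=max(cv2.findContours((l==k).astype(np.uint8),cv2.RETR_EXTERNAL,cv2.CHAIN_APPROX_NONE)[0],key=len)[:,0]
    o=c_["T"][:3,3];Kc=c_["camera_matrix"]
    view=(K0-o);view/=np.linalg.norm(view)
    vv=np.array([view@h0,view@up]);  # far side dir
    pts=[]
    for u,v in cn:
        u=(u+.5)/4-.5;v=(v+.5)/4-.5
        r=c_["T"][:3,:3]@np.array([(u-Kc[0,2])/Kc[0,0],(v-Kc[1,2])/Kc[1,1],1])
        for s in(.0105,-.0105):
            t=((K0+ax*s-o)@ax)/(r@ax);p=o+t*r-K0;xy=np.array([p@h0,p@up])
            far=(xy@vv)*np.sign(-(view@ax))>0
            if (s>0)==far: pts.append(xy)
    pts=np.array(pts);th=np.arctan2(pts[:,1],pts[:,0]);R=np.hypot(*pts.T)*1e3
    for lo in range(-180,180,10):
        k=(np.degrees(th)>=lo)&(np.degrees(th)<lo+10);print(lo+5,round(R[k].mean(),1) if k.any() else '-',end='; ')
    A=np.c_[np.ones(len(R)),np.cos(th),np.sin(th),np.cos(6*th),np.sin(6*th)]
    k=R<25;s=np.linalg.lstsq(A[k],R[k],rcond=None)[0];print("\nfit",s.round(2),"lobe at deg",np.degrees(np.arctan2(s[4],s[3]))/6)
P=np.vstack([cloud(x).reshape(-1,3) for x in(c,d)]);P=P[(P[:,2]>.03)&(P[:,2]<.6)&(np.hypot(P[:,0]-K0[0],P[:,1]-K0[1])<.45)]
k=np.linalg.norm(P-K0,axis=1)>.03;P=P[k]
for deg in range(-90,91,15):
    R=Rknob(np.radians(deg));T=K0+ax*.005
    q=(P-T)@R;g=.012
    i=(abs(q[:,0])<.039+g)&(abs(q[:,1])<.0965+g)&(q[:,2]<-.047+g)&(q[:,2]>-.25)
    print(deg,i.sum(),P[i].mean(0) if i.any() else '')
E
```

```text
ax [-0.01601585  0.57337636  0.8192    ] K0 [ 0.52364744 -0.04943704  0.109     ] up [-0.02287341  0.81888061 -0.5736    ] h0 [0.99961012 0.02792164 0.        ]
top outer centre px 163.02679783486337 191.21451511098348 [167.23434481 191.59415966]
[ 157.75  182.5    34.25   26.5  1468.5 ]
-175 19.8; -165 23.5; -155 33.1; -145 43.7; -135 49.7; -125 35.2; -115 47.7; -105 17.2; -95 18.2; -85 19.3; -75 18.1; -65 16.0; -55 15.0; -45 14.5; -35 15.9; -25 18.3; -15 19.1; -5 15.4; 5 14.9; 15 15.4; 25 16.8; 35 17.7; 45 16.9; 55 15.1; 65 13.0; 75 12.5; 85 14.9; 95 17.2; 105 17.8; 115 16.6; 125 15.0; 135 14.0; 145 15.4; 155 18.4; 165 19.9; 175 19.7; 
fit [17.28 -1.84 -1.63 -0.33 -1.5 ] lobe at deg -17.1033814240607
scene outer centre px 243.4328968258079 166.2634306192789 [244.38877099 169.95643935]
[ 215.75  148.5    60.     42.75 3449.25]
-175 26.8; -165 31.1; -155 35.6; -145 44.7; -135 75.5; -125 155.9; -115 136.8; -105 99.5; -95 112.1; -85 85.8; -75 69.5; -65 61.2; -55 56.6; -45 53.6; -35 52.4; -25 53.4; -15 62.1; -5 46.4; 5 80.1; 15 85.5; 25 97.2; 35 129.5; 45 141.5; 55 285.8; 65 32.9; 75 29.0; 85 32.9; 95 31.8; 105 30.9; 115 28.4; 125 25.1; 135 22.7; 145 22.1; 155 23.4; 165 37.1; 175 38.9; 
fit [17.74 -4.04  3.89  1.17  0.19] lobe at deg 1.5095302742513705
-90 66 [0.50919864 0.11168348 0.17226176]
-75 70 [0.50921397 0.11266989 0.17233513]
-60 85 [0.50913274 0.11619608 0.17229611]
-45 0 
-30 0 
-15 0 
0 0 
15 0 
30 0 
45 0 
60 4 [0.51153294 0.10019049 0.17273576]
75 82 [0.50918388 0.11545477 0.17232491]
90 66 [0.50919864 0.11168348 0.17226176]
```

Top view measurements:
- **Centre:** about (0.526, -0.144), base yaw about -88.4°.
- **Pointer:** at about zero.
- **Knob:** closing line about 11° from horizontal.
- **Lathe:** clear of the gripper as long as the closing line stays within ±45°.

Next is the approach.

```bash
cat >> h.py <<'E'
from scipy.linalg import logm,expm
from scipy.spatial.transform import Rotation as Ro
def pose():
    from plant import get_state
    s=get_state();T=np.eye(4);T[:3,3]=s["tcp_pos"];T[:3,:3]=Ro.from_euler("xyz",s["eef_rot"],degrees=True).as_matrix();return T,s
def TT(R,p): T=np.eye(4);T[:3,:3]=R;T[:3,3]=p;return T
def rows(T0,T1,maxd=.03,maxa=6):
    D=np.linalg.inv(T0)@T1
    a=np.degrees(np.linalg.norm(Ro.from_matrix(D[:3,:3]).as_rotvec()));L=np.real(logm(D))
    n=max(1,int(np.ceil(max(np.linalg.norm(L[:3,3])/maxd,a/maxa))));s=expm(L/n)
    w=Ro.from_matrix(s[:3,:3]).as_rotvec(degrees=True)/90
    print(n,"rows of",np.r_[s[:3,3],w].round(5).tolist());T=T0.copy();path=[]
    for i in range(n): T=T@s;path.append(T[:3,3].copy())
    return np.array(path)
E
python3 - <<'E'
from h import *
T0,s=pose()
T1=T0.copy();T1[2,3]+=.2
for d in(.25,.2):
  for ph in(191,11):
    p=rows(T1,TT(Rknob(np.radians(ph)),K0+ax*d));print(p[::3].round(3).tolist())
E
```

```text
21 rows of [0.02467, 0.00665, 0.01314, -0.0115, 0.01526, 0.02668]
[[0.308, 0.593, 0.408], [0.363, 0.537, 0.373], [0.411, 0.471, 0.345], [0.452, 0.398, 0.324], [0.484, 0.319, 0.311], [0.506, 0.236, 0.306], [0.518, 0.151, 0.308]]
23 rows of [-0.00348, 0.02853, 0.00823, -0.01664, -0.01253, -0.05949]
[[0.273, 0.585, 0.413], [0.24, 0.505, 0.393], [0.23, 0.417, 0.378], [0.243, 0.329, 0.368], [0.279, 0.248, 0.36], [0.336, 0.179, 0.35], [0.408, 0.128, 0.338], [0.491, 0.099, 0.321]]
22 rows of [0.02407, 0.00687, 0.01475, -0.01098, 0.01457, 0.02547]
[[0.307, 0.593, 0.406], [0.361, 0.537, 0.366], [0.408, 0.472, 0.333], [0.449, 0.4, 0.306], [0.481, 0.321, 0.287], [0.504, 0.238, 0.275], [0.517, 0.152, 0.271], [0.52, 0.065, 0.273]]
25 rows of [-0.00349, 0.02704, 0.00949, -0.0153, -0.01153, -0.05473]
[[0.274, 0.587, 0.411], [0.241, 0.511, 0.387], [0.227, 0.428, 0.368], [0.233, 0.343, 0.353], [0.26, 0.262, 0.34], [0.305, 0.189, 0.327], [0.367, 0.13, 0.313], [0.44, 0.088, 0.295], [0.52, 0.065, 0.273]]
```

>>> apply_moves:
  targets:
    - [0.68, 0, 0, -0.025, 0, 0, 0]
    - [0.68, 0, 0, -0.025, 0, 0, 0]
    - [0.68, 0, 0, -0.025, 0, 0, 0]
    - [0.68, 0, 0, -0.025, 0, 0, 0]
    - [0.68, 0, 0, -0.025, 0, 0, 0]
    - [0.68, 0, 0, -0.025, 0, 0, 0]
    - [0.68, 0, 0, -0.025, 0, 0, 0]
    - [0.68, 0, 0, -0.025, 0, 0, 0]
  newtons: 40

```text
time_s: 0.77
tcp_pos: [0.2885, 0.6099, 0.4225]
eef_rot: [180.0, -0.0, -25.3]
contact_force: [-0.3, -0.0, -0.0]
gripper_width: 0.0595
gripper_force: 0.0
```

```bash
python3 - <<'E'
from h import *
T0,s=pose();print(s["time_s"],T0[:3,3],s["joints"].round(1))
P=np.vstack([cloud(load(n)).reshape(-1,3) for n in("top0.npz","scene0.npz")])
P=P[(P[:,2]<.9)&(P[:,2]>.05)]
for y in np.arange(.05,.8,.05):
    print(round(y,2),[int(1000*max([0,*P[(abs(P[:,0]-x)<.05)&(abs(P[:,1]-y)<.025),2]])) for x in(.25,.35,.45,.55,.65)])
p=rows(T0,TT(Rknob(np.radians(191)),K0+ax*.22));print(p[::4].round(3).tolist())
E
```

```text
0.7667 [0.28847293 0.60985117 0.42249577] [ 81.2  17.9  22.1  -0.  -94.3 -16.5]
0.05 [164, 175, 139, 0, 81]
0.1 [215, 209, 139, 174, 82]
0.15 [200, 211, 0, 176, 98]
0.2 [201, 211, 186, 200, 84]
0.25 [203, 211, 187, 190, 110]
0.3 [150, 131, 201, 203, 81]
0.35 [179, 209, 216, 216, 81]
0.4 [197, 201, 206, 100, 78]
0.45 [208, 211, 0, 0, 0]
0.5 [334, 210, 0, 67, 0]
0.55 [526, 526, 200, 0, 0]
0.6 [525, 527, 261, 55, 0]
0.65 [306, 382, 267, 182, 0]
0.7 [0, 334, 290, 283, 0]
0.75 [0, 294, 244, 310, 0]
21 rows of [0.02498, 0.00699, 0.01459, -0.01152, 0.01528, 0.02668]
[[0.308, 0.593, 0.408], [0.38, 0.513, 0.357], [0.441, 0.418, 0.32], [0.485, 0.311, 0.296], [0.513, 0.195, 0.286], [0.52, 0.077, 0.289]]
```

>>> apply_moves:
  targets:
    - [0.68, 0.0247, 0.0067, 0.0131, -0.0115, 0.0153, 0.0267]
    - [0.68, 0.0247, 0.0067, 0.0131, -0.0115, 0.0153, 0.0267]
    - [0.68, 0.0247, 0.0067, 0.0131, -0.0115, 0.0153, 0.0267]
    - [0.68, 0.0247, 0.0067, 0.0131, -0.0115, 0.0153, 0.0267]
    - [0.68, 0.0247, 0.0067, 0.0131, -0.0115, 0.0153, 0.0267]
    - [0.68, 0.0247, 0.0067, 0.0131, -0.0115, 0.0153, 0.0267]
    - [0.68, 0.0247, 0.0067, 0.0131, -0.0115, 0.0153, 0.0267]
    - [0.68, 0.0247, 0.0067, 0.0131, -0.0115, 0.0153, 0.0267]
    - [0.68, 0.0247, 0.0067, 0.0131, -0.0115, 0.0153, 0.0267]
    - [0.68, 0.0247, 0.0067, 0.0131, -0.0115, 0.0153, 0.0267]

```text
time_s: 1.6
tcp_pos: [0.4527, 0.397, 0.3245]
eef_rot: [172.5, -15.6, -48.6]
contact_force: [0.6, -0.0, 0.6]
gripper_width: 0.0596
gripper_force: 0.0
```

```bash
python3 - <<'E'
from h import *
T0,s=pose();print(s["time_s"],T0[:3,3],s["joints"].round(1))
for ph in(191,):p=rows(T0,TT(Rknob(np.radians(ph)),K0+ax*.25));print(p[::4].round(3).tolist())
E
```

```text
1.6 [0.45274886 0.39699902 0.32451245] [ 66.8  16.9   2.1  10.7 -88.8 -27.9]
11 rows of [0.02454, 0.0066, 0.01312, -0.01146, 0.01519, 0.02655]
[[0.464, 0.371, 0.319], [0.5, 0.264, 0.307], [0.518, 0.151, 0.308]]
```

>>> apply_moves:
  targets:
    - [0.68, 0.0245, 0.0066, 0.0131, -0.0115, 0.0152, 0.0266]
    - [0.68, 0.0245, 0.0066, 0.0131, -0.0115, 0.0152, 0.0266]
    - [0.68, 0.0245, 0.0066, 0.0131, -0.0115, 0.0152, 0.0266]
    - [0.68, 0.0245, 0.0066, 0.0131, -0.0115, 0.0152, 0.0266]
    - [0.68, 0.0245, 0.0066, 0.0131, -0.0115, 0.0152, 0.0266]
    - [0.68, 0.0245, 0.0066, 0.0131, -0.0115, 0.0152, 0.0266]
    - [0.68, 0.0245, 0.0066, 0.0131, -0.0115, 0.0152, 0.0266]
    - [0.68, 0.0245, 0.0066, 0.0131, -0.0115, 0.0152, 0.0266]
    - [0.68, 0.0245, 0.0066, 0.0131, -0.0115, 0.0152, 0.0266]
    - [0.68, 0.0245, 0.0066, 0.0131, -0.0115, 0.0152, 0.0266]
    - [0.68, 0.0245, 0.0066, 0.0131, -0.0115, 0.0152, 0.0266]

```text
time_s: 2.52
tcp_pos: [0.5193, 0.0943, 0.3138]
eef_rot: [172.4, -34.3, -75.1]
contact_force: [0.5, -0.3, -0.4]
gripper_width: 0.0597
gripper_force: 0.0
```

```bash
python3 - <<'E'
from h import *
T0,s=pose();print(s["time_s"],T0[:3,3],s["joints"].round(1),s["contact_force"],s["moment"])
R=Rknob(np.radians(191))
rows(T0,TT(R,K0+ax*.08));rows(TT(R,K0+ax*.08),TT(R,K0+ax*.005),maxd=.015)
E
```

```text
2.5167 [0.51932859 0.09431873 0.31382441] [ 48.5  12.8 -16.1  23.  -88.4 -42.3] [ 0.54377249 -0.2934644  -0.386108  ] [ 1.98361586 -0.0147094   0.00756149]
6 rows of [7e-05, -5e-05, 0.02838, 9e-05, 3e-05, -9e-05]
6 rows of [-0.0, -0.0, 0.0125, -0.0, 0.0, 0.0]
```

>>> apply_moves:
  targets:
    - [0.68, 0, 0, 0.028, 0, 0, 0]
    - [0.68, 0, 0, 0.028, 0, 0, 0]
    - [0.68, 0, 0, 0.028, 0, 0, 0]
    - [0.68, 0, 0, 0.028, 0, 0, 0]
    - [0.68, 0, 0, 0.028, 0, 0, 0]
    - [0.68, 0, 0, 0.028, 0, 0, 0]
    - [0.68, 0, 0, 0.015, 0, 0, 0]
    - [0.68, 0, 0, 0.015, 0, 0, 0]
    - [0.68, 0, 0, 0, 0, 0, 0]

```text
time_s: 3.27
tcp_pos: [0.5209, -0.0197, 0.1496]
eef_rot: [172.1, -34.2, -75.0]
contact_force: [-1.0, -0.7, -0.1]
gripper_width: 0.0596
gripper_force: 0.0
```

```bash
python3 - <<'E'
from h import *
from plant import capture
T0,s=pose();print(s["time_s"],T0[:3,3],(T0[:3,3]-K0)@ax,s["joints"].round(1),s["contact_force"],s["moment"])
a=[]
for n,(u,v) in dict(top=(165,190),scene=(244,170)).items():
    c=capture(n);g=c["frame"][:,:,::-1][v-45:v+45,u-60:u+60];a.append(cv2.resize(g,None,fx=5,fy=5,interpolation=cv2.INTER_CUBIC)[:300] if 0 else cv2.resize(g,(600,450),interpolation=cv2.INTER_CUBIC)[75:375])
cv2.imwrite("pics/pre.png",np.vstack(a))
E
```

```text
3.2667 [ 0.52085882 -0.01965137  0.14963368] 0.050410173822031105 [ 38.5  16.6 -36.5  30.7 -63.5 -46.3] [-0.96289579 -0.65122469 -0.08006158] [ 1.91249106  0.10703655 -0.08121016]
```

View pics/pre.png

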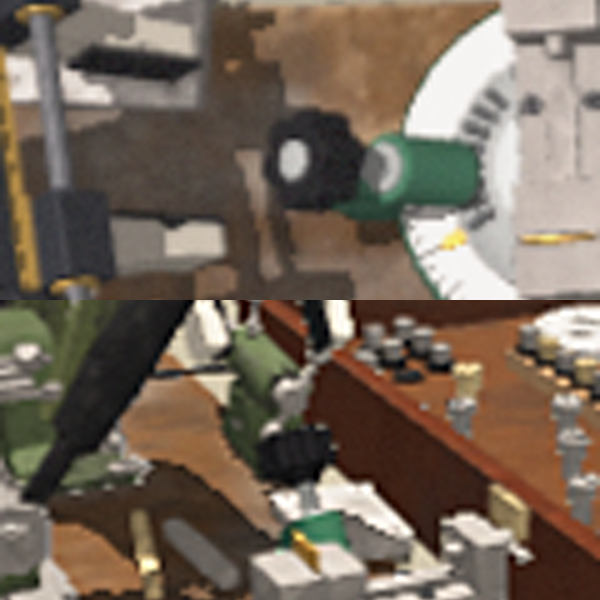

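```bash
python3 - <<'E'
from h import *
T0,s=pose();R=T0[:3,:3];p=T0[:3,3]
for n,(u,v) in dict(top=(165,190),scene=(244,170)).items():
    c=load(n+"0.npz")
    for nm,q in dict(K=K0+ax*.0105,tipL=p+R@[0,.04,.019],tipR=p+R@[0,-.04,.019],mid=p+R@[0,0,.019]).items():
        x=proj(c,q);print(n,nm,((x-[u,v])*5+[300,225-75+(0 if n=='top' else 300)]).round())
E
```

```text
top K [290. 156.]
top tipL [253. 251.]
top tipR [223.  56.]
top mid [238. 152.]
scene K [297. 431.]
scene tipL [221. 396.]
scene tipR [347. 385.]
scene mid [285. 390.]
```

The fingers straddle the knob as predicted, so I'm going on.

>>> apply_moves:
  targets:
    - [0.68, 0, 0, 0.009, 0, 0, 0]
    - [0.68, 0, 0, 0.009, 0, 0, 0]
    - [0.68, 0, 0, 0.009, 0, 0, 0]
    - [0.68, 0, 0, 0.009, 0, 0, 0]
    - [0.68, 0, 0, 0.009, 0, 0, 0]
    - [0.68, 0, 0, 0, 0, 0, 0]

```text
time_s: 3.87
tcp_pos: [0.5223, -0.0447, 0.1133]
eef_rot: [172.2, -34.2, -75.0]
contact_force: [-0.1, -0.2, 0.5]
gripper_width: 0.0597
gripper_force: 0.0
```

>>> apply_moves:
  targets:
    - [0.3, 0, 0, 0, 0, 0, 0]
    - [0.3, 0, 0, 0, 0, 0, 0]
    - [0.3, 0, 0, 0, 0, 0, 0]
    - [0.3, 0, 0, 0, 0, 0, 0]
    - [0.3, 0, 0, 0, 0, 0, 0]
    - [0.3, 0, 0, 0, 0, 0, 0]
  newtons: 15

```text
time_s: 4.37
tcp_pos: [0.5236, -0.0429, 0.1151]
eef_rot: [172.4, -34.1, -75.0]
contact_force: [-0.2, 0.3, 0.3]
gripper_width: 0.0279
gripper_force: 0.0
```

```bash
cat >> h.py <<'E'
def rep():
    T,s=pose();d=T[:3,3]-K0;y=T[:3,1]
    print("t",s["time_s"],"axial %.1f h %.1f up %.1f mm"%tuple(1e3*np.array([d@ax,d@h0,d@up])),"phi %.1f"%np.degrees(np.arctan2(y@up,y@h0)),"F",s["contact_force"].round(1),"Mz %.3f"%(s["moment"]@ax),"M",s["moment"].round(2),"w %.4f g %.1f j6 %.0f"%(s["gripper_width"],s["gripper_force"],s["joints"][5]))
    return T,s
E
python3 -c "
from h import *
rep()"
```

```text
t 4.3667 axial 8.7 h 0.2 up 1.9 mm phi -169.0 F [-0.2  0.3  0.3] Mz 0.047 M [1.96 0.02 0.08] w 0.0279 g 0.0 j6 -48
```

```bash
python3 - <<'E'
from h import *
from plant import capture
rep()
a=[]
for n,(u,v) in dict(top=(165,190),scene=(244,165)).items():
    c=capture(n);np.savez(n+"1.npz",**c);g=c["frame"][:,:,::-1][v-30:v+30,u-60:u+60];a.append(cv2.resize(g,(600,300),interpolation=cv2.INTER_CUBIC))
cv2.imwrite("pics/g1.png",np.vstack(a))
E
```

```text
t 4.3667 axial 8.7 h 0.2 up 1.9 mm phi -169.0 F [-0.2  0.3  0.3] Mz 0.047 M [1.96 0.02 0.08] w 0.0279 g 0.0 j6 -48
```

View pics/g1.png

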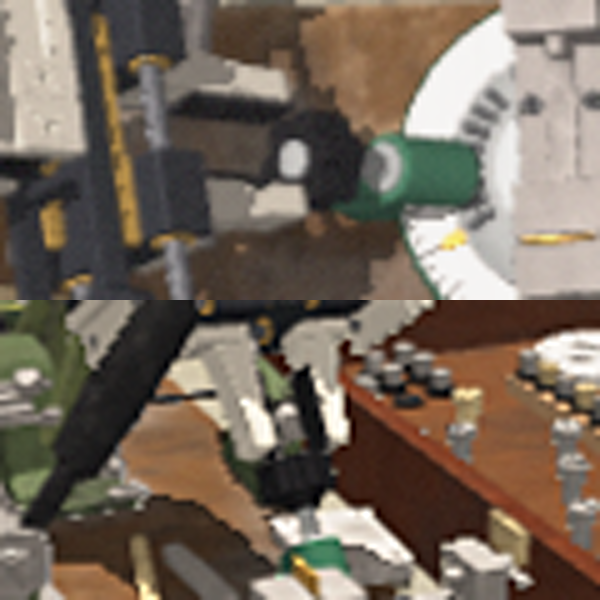

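Top and scene views both show the fingertips (scene crop (260,445) and (335,435)) just at the knob's outer face, not round it. I'll measure where the tips are in the tool frame.

```bash
python3 - <<'E'
from h import *
T,s=pose()
for n in("top1.npz","scene1.npz"):
    c=load(n);P=cloud(c);f=c["frame"]
    q=(P-T[:3,3])@T[:3,:3]
    m=(abs(q[...,0])<.025)&(abs(q[...,1])<.06)&(q[...,2]>-.05)&(q[...,2]<.04)
    for nm,k in dict(light=m&(f.min(2)>120),dark=m&(f.max(2)<70)).items():
        z=q[k]
        if len(z)==0: continue
        print(n,nm,len(z))
        for lo in np.arange(-.05,.04,.01):
            w=z[(z[:,2]>=lo)&(z[:,2]<lo+.01)]
            if len(w): print("  z%.0f n%d x %.0f..%.0f y %.0f..%.0f"%(lo*1e3,len(w),*(1e3*np.r_[w[:,0].min(),w[:,0].max(),w[:,1].min(),w[:,1].max()])))
E
```

```text
top1.npz light 172
  z-50 n4 x 12..14 y -22..-21
  z-40 n23 x 10..14 y -33..29
  z-30 n54 x 3..14 y -33..28
  z-20 n52 x 10..15 y -31..27
  z-10 n38 x -5..12 y -25..22
  z0 n1 x 7..7 y 4..4
top1.npz dark 359
  z-50 n29 x -7..12 y -19..14
  z-40 n29 x -9..13 y -18..30
  z-30 n29 x -7..13 y -18..15
  z-20 n18 x -8..11 y -17..12
  z-10 n107 x -18..23 y -18..19
  z0 n81 x -13..22 y -16..20
  z10 n64 x -5..24 y -18..19
  z20 n2 x 3..6 y 1..7
scene1.npz light 215
  z-50 n51 x -11..14 y -30..37
  z-40 n47 x -10..12 y -30..37
  z-30 n42 x -11..13 y -27..33
  z-20 n42 x -6..12 y -27..33
  z-10 n16 x -2..9 y -26..34
  z20 n4 x -4..4 y 3..9
  z30 n13 x -2..7 y 1..10
scene1.npz dark 223
  z-50 n14 x -5..9 y -17..-11
  z-40 n18 x -9..12 y -16..15
  z-30 n17 x -9..11 y -15..-11
  z-20 n16 x -9..11 y -14..-10
  z-10 n18 x -13..20 y -13..22
  z0 n54 x -14..22 y -12..25
  z10 n67 x -19..22 y -10..25
  z20 n19 x -2..10 y -2..16
```

The tips really sit at about the reported TCP, roughly 19 mm short of what the spec says, so the jaws closed over empty space at the outer face. I'll open and go 22 mm further in.

>>> apply_moves:
  targets:
    - [0.68, 0, 0, 0, 0, 0, 0]
    - [0.68, 0, 0, 0, 0, 0, 0]
    - [0.68, 0, 0, 0, 0, 0, 0]
    - [0.68, 0, 0, 0, 0, 0, 0]
    - [0.68, 0, 0, 0, 0, 0, 0]

```text
time_s: 4.88
tcp_pos: [0.5235, -0.0432, 0.1149]
eef_rot: [172.4, -34.2, -75.0]
contact_force: [-0.2, -0.2, -0.1]
gripper_width: 0.0546
gripper_force: 0.0
```

```bash
python3 -c "
from h import *
rep()"
```

```text
t 4.8833 axial 8.4 h 0.0 up 1.8 mm phi -169.0 F [-0.2 -0.2 -0.1] Mz -0.002 M [1.99 0.03 0.02] w 0.0546 g 0.0 j6 -48
```

>>> apply_moves:
  targets:
    - [0.68, 0, 0, 0.005, 0, 0, 0]
    - [0.68, 0, 0, 0.005, 0, 0, 0]
    - [0.68, 0, 0, 0.005, 0, 0, 0]
    - [0.68, 0, 0, 0.003, 0, 0, 0]
    - [0.68, 0, 0, 0, 0, 0, 0]

```text
time_s: 5.3
tcp_pos: [0.5232, -0.0543, 0.0994]
eef_rot: [172.3, -34.2, -75.0]
contact_force: [0.1, -0.6, -0.7]
gripper_width: 0.0595
gripper_force: 0.0
```

```bash
python3 - <<'E'
from h import *
from plant import capture
T,s=rep()
for n in("top","scene"):
    c=capture(n);P=cloud(c);f=c["frame"];q=(P-T[:3,3])@T[:3,:3]
    k=(abs(q[...,0])<.025)&(abs(q[...,1])<.06)&(abs(q[...,1])>.024)&(q[...,2]>-.05)&(q[...,2]<.04)&(f.min(2)>110)
    z=q[k];print(n,len(z))
    for lo in np.arange(-.04,.03,.01):
        w=z[(z[:,2]>=lo)&(z[:,2]<lo+.01)]
        if len(w): print("  z%.0f n%d x %.0f..%.0f y %.0f..%.0f"%(lo*1e3,len(w),*(1e3*np.r_[w[:,0].min(),w[:,0].max(),w[:,1].min(),w[:,1].max()])))
E
```

```text
t 5.3 axial -10.7 h -0.6 up 1.5 mm phi -168.9 F [ 0.1 -0.6 -0.7] Mz -0.043 M [ 1.97 -0.   -0.01] w 0.0595 g 0.0 j6 -49
top 206
  z-40 n41 x 10..14 y -49..45
  z-30 n53 x 7..15 y -48..44
  z-20 n49 x 8..15 y -47..44
  z-10 n8 x 8..12 y -46..42
scene 199
  z-40 n46 x -9..13 y -46..51
  z-30 n43 x -13..13 y -44..50
  z-20 n44 x -8..13 y -46..48
  z-10 n17 x -5..12 y -44..48
```

>>> apply_moves:
  targets:
    - [0.68, 0, 0, 0.003, 0, 0, 0]
    - [0.68, 0, 0, 0.002, 0, 0, 0]
    - [0.35, 0, 0, 0, 0, 0, 0]
    - [0.35, 0, 0, 0, 0, 0, 0]
    - [0.35, 0, 0, 0, 0, 0, 0]
    - [0.35, 0, 0, 0, 0, 0, 0]
    - [0.35, 0, 0, 0, 0, 0, 0]
  newtons: 15

```text
time_s: 5.98
tcp_pos: [0.5214, -0.0576, 0.0959]
eef_rot: [172.2, -34.2, -75.1]
contact_force: [-12.1, 5.8, 6.5]
gripper_width: 0.038
gripper_force: 15.0
```

```bash
python3 -c "
from h import *
rep()"
```

```text
t 5.9833 axial -15.4 h -2.5 up 0.9 mm phi -169.0 F [-12.1   5.8   6.5] Mz -0.200 M [ 2.19  3.61 -2.73] w 0.0380 g 15.0 j6 -50
```

>>> apply_moves:
  targets:
    - [0.35, 0, 0.002, 0, 0, 0, 0]
    - [0.35, 0, 0, -0.001, 0, 0, 0]
    - [0.35, 0, 0, 0, 0, 0, 0]
  newtons: 40

```text
time_s: 6.23
tcp_pos: [0.521, -0.0573, 0.0961]
eef_rot: [172.3, -34.2, -75.0]
contact_force: [7.3, -11.1, -12.7]
gripper_width: 0.0373
gripper_force: 39.9
```

```bash
python3 -c "
from h import *
rep()"
```

```text
t 6.2333 axial -15.0 h -2.8 up 1.1 mm phi -169.0 F [  7.3 -11.1 -12.7] Mz -0.329 M [ 1.23 -2.32  1.24] w 0.0373 g 39.9 j6 -50
```

>>> apply_moves:
  targets:
    - [0.35, 0, -0.0007, 0.0006, 0, 0, -0.02]
    - [0.35, 0, 0, -0.0001, 0, 0, -0.0333]
    - [0.35, 0, 0, -0.0001, 0, 0, -0.0333]
    - [0.35, 0, 0, -0.0001, 0, 0, -0.0333]

```text
time_s: 6.57
tcp_pos: [0.5212, -0.0572, 0.0963]
eef_rot: [165.3, -32.0, -62.2]
contact_force: [-1.1, -3.1, -2.8]
gripper_width: 0.0374
gripper_force: 40.0
```

```bash
python3 -c "
from h import *
rep()"
```

```text
t 6.5667 axial -14.8 h -2.6 up 1.0 mm phi -158.1 F [-1.1 -3.1 -2.8] Mz -0.410 M [ 1.64  0.39 -0.74] w 0.0374 g 40.0 j6 -39
```

>>> apply_moves:
  targets:
    - [0.35, 0, 0, -0.0001, 0, 0, -0.0333]
    - [0.35, 0, 0, -0.0001, 0, 0, -0.0333]
    - [0.35, 0, 0, -0.0001, 0, 0, -0.0333]
    - [0.35, 0, 0, -0.0001, 0, 0, -0.0333]
    - [0.35, 0, 0, -0.0001, 0, 0, -0.0333]
    - [0.35, 0, 0, -0.0001, 0, 0, -0.0333]
    - [0.35, 0, 0, -0.0001, 0, 0, -0.0333]
    - [0.35, 0, 0, -0.0001, 0, 0, -0.0333]
    - [0.35, 0, 0, 0, 0, 0, 0]

```text
time_s: 7.32
tcp_pos: [0.5214, -0.0566, 0.0969]
eef_rot: [153.3, -23.4, -36.9]
contact_force: [-1.5, -2.8, -4.2]
gripper_width: 0.0374
gripper_force: 40.0
```

```bash
python3 -c "
from h import *
rep()"
```

```text
t 7.3167 axial -13.9 h -2.4 up 1.1 mm phi -134.1 F [-1.5 -2.8 -4.2] Mz 0.055 M [ 1.59  0.58 -0.31] w 0.0374 g 40.0 j6 -15
```

>>> apply_moves:
  targets:
    - [0.68, 0, 0, 0, 0, 0, 0]
    - [0.68, 0, 0, 0, 0, 0, 0]
    - [0.68, 0, 0, 0, 0, 0, 0]
    - [0.68, 0, 0, 0, 0, 0, 0]
    - [0.68, 0, 0, 0, 0, 0.0, 0.0667]
    - [0.68, 0, 0, 0, 0, 0, 0.0667]
    - [0.68, 0, 0, 0, 0, 0, 0.0667]
    - [0.68, 0, 0, 0, 0, 0, 0.0667]
    - [0.68, 0, 0, 0, 0, 0, 0.0667]
    - [0.68, 0, 0, 0, 0, 0, 0.0667]
    - [0.68, 0, 0, 0, 0, 0, 0.0667]
    - [0.68, 0, 0, 0, 0, 0, 0.0667]
    - [0.68, 0, 0, 0, 0, 0, 0.0667]
    - [0.68, 0, 0, 0, 0, 0, 0.0667]
    - [0.35, 0, 0, 0, 0, 0, 0]
    - [0.35, 0, 0, 0, 0, 0, 0]
    - [0.35, 0, 0, 0, 0, 0, 0]
    - [0.35, 0, 0, 0, 0, 0, 0]
    - [0.35, 0, 0, 0, 0, 0, 0]
    - [0.35, 0, 0, 0, 0, 0, 0]

```text
time_s: 8.98
tcp_pos: [0.5213, -0.0556, 0.097]
eef_rot: [-170.4, -33.7, -105.5]
contact_force: [-9.8, 8.7, 4.0]
gripper_width: 0.0374
gripper_force: 40.0
```

```bash
python3 -c "
from h import *
rep()"
```

```text
t 8.9833 axial -13.3 h -2.5 up 1.9 mm phi 165.8 F [-9.8  8.7  4. ] Mz -0.400 M [ 3.71  2.97 -2.5 ] w 0.0374 g 40.0 j6 -75
```

>>> apply_moves:
  targets:
    - [0.35, 0, 0.0007, 0, 0, 0, -0.0333]
    - [0.35, 0, 0, -0.0001, 0, 0, -0.0333]
    - [0.35, 0, 0, -0.0001, 0, 0, -0.0333]
    - [0.35, 0, 0, -0.0001, 0, 0, -0.0333]
    - [0.35, 0, 0, -0.0001, 0, 0, -0.0333]
    - [0.35, 0, 0, -0.0001, 0, 0, -0.0333]
    - [0.35, 0, 0, -0.0001, 0, 0, -0.0333]
    - [0.35, 0, 0, -0.0001, 0, 0, -0.0333]
    - [0.35, 0, 0, -0.0001, 0, 0, -0.0333]
    - [0.35, 0, 0, -0.0001, 0, 0, -0.0333]
    - [0.35, 0, 0, -0.0001, 0, 0, -0.0333]
    - [0.35, 0, 0, -0.0001, 0, 0, -0.0333]
    - [0.35, 0, 0, -0.0001, 0, 0, -0.0333]
    - [0.35, 0, 0, -0.0001, 0, 0, -0.0333]
    - [0.35, 0, 0, -0.0001, 0, 0, -0.0333]
    - [0.35, 0, 0, 0, 0, 0, -0.0222]

```text
time_s: 10.32
tcp_pos: [0.5209, -0.0548, 0.0984]
eef_rot: [159.2, -28.7, -50.1]
contact_force: [-8.7, 8.1, 5.6]
gripper_width: 0.0371
gripper_force: 40.0
```

```bash
python3 -c "
from h import *
rep()"
```

```text
t 10.3167 axial -11.7 h -2.9 up 1.8 mm phi -147.0 F [-8.7  8.1  5.6] Mz -0.437 M [ 2.95  2.75 -2.4 ] w 0.0371 g 40.0 j6 -28
```

>>> apply_moves:
  targets:
    - [0.68, 0, 0, 0, 0, 0, 0]
    - [0.68, 0, 0, 0, 0, 0, 0]
    - [0.68, 0, 0, 0, 0, 0, 0]
    - [0.68, 0, 0, 0, 0, 0, 0]
    - [0.68, 0, 0, -0.02, 0, 0, 0]
    - [0.68, 0, 0, -0.03, 0, 0, 0]
    - [0.68, 0, 0, -0.03, 0, 0, 0]
    - [0.68, 0, 0, -0.03, 0, 0, 0]
    - [0.68, 0, 0, -0.03, 0, 0, 0]
    - [0.68, 0, 0, -0.03, 0, 0, 0]
    - [0.68, 0, 0, -0.03, 0, 0, 0]

```text
time_s: 11.23
tcp_pos: [0.5183, 0.0603, 0.2637]
eef_rot: [159.4, -28.7, -50.3]
contact_force: [0.6, -0.3, -0.6]
gripper_width: 0.0596
gripper_force: 0.0
```

```bash
cat >> h.py <<'E'
TIP=-.004  # tip z in reported tool frame
def Tjaw(head,tilt,ytip=-.044,ztip=.062,back=0,flip=0):
    h=np.radians(head);Rh=Rb@Ro.from_euler("z",h).as_matrix();t=np.radians(tilt)
    z=np.array([0,np.sin(t),-np.cos(t)]);y=np.array([1.,0,0])*(-1 if flip else 1)
    R=Rh@np.c_[np.cross(y,z),y,z];p=C+Rh@np.array([0,ytip,ztip]);return TT(R,p-R[:,2]*(TIP+back))
E
python3 - <<'E'
from h import *
T0,s=rep()
P=np.vstack([cloud(load(n)).reshape(-1,3) for n in("top0.npz","scene0.npz")]);P=P[(P[:,2]>.03)&(P[:,2]<.5)&(P[:,1]<.3)]
rel=P-C;r=np.hypot(rel[:,0],rel[:,1]);P=P[(r>.085)]   # keep knob & clutter
a=np.linspace(0,2*np.pi,40);kn=np.vstack([K0+ax*(s_+.003)+.021*(np.cos(a)[:,None]*h0+np.sin(a)[:,None]*up) for s_ in(-.0105,0,.0105)]);P=np.vstack([P,kn])
for tilt in(0,5,10,15,20,25,30):
    o=[]
    for hd in(0,10,20,30):
        T=Tjaw(hd,tilt);q=(P-T[:3,3])@T[:3,:3]
        # distance outside the body box (from grasp 47 back; grasp= tip-19)
        z1=TIP-.019-.047
        d=np.maximum.reduce([abs(q[:,0])-.039,abs(q[:,1])-.0965,q[:,2]-z1,-(q[:,2]-z1+.2)])
        i=d.argmin();o.append((int(d[i]*1e3),P[i].round(3).tolist()))
    print(tilt,o)
T=T0
for f in(0,1):
    for hd in (0,30):
        w=Ro.from_matrix(T0[:3,:3].T@Tjaw(hd,15,flip=f)[:3,:3]).as_rotvec(degrees=True);print(f,hd,w.round())
E
```

```text
t 11.2333 axial 189.8 h -2.3 up 1.2 mm phi -147.2 F [ 0.6 -0.3 -0.6] Mz 0.022 M [ 1.99 -0.01  0.07] w 0.0596 g 0.0 j6 -21
0 [(-2, [0.513, -0.057, 0.13]), (3, [0.504, -0.049, 0.125]), (13, [0.502, -0.059, 0.116]), (27, [0.501, -0.06, 0.108])]
5 [(0, [0.513, -0.057, 0.13]), (7, [0.504, -0.049, 0.125]), (17, [0.502, -0.059, 0.116]), (25, [0.366, -0.1, 0.108])]
10 [(0, [0.408, -0.242, 0.272]), (12, [0.503, -0.057, 0.123]), (22, [0.502, -0.059, 0.116]), (22, [0.368, -0.102, 0.097])]
15 [(-7, [0.4, -0.237, 0.267]), (-4, [0.408, -0.242, 0.272]), (5, [0.408, -0.242, 0.272]), (11, [0.408, -0.242, 0.272])]
20 [(-9, [0.39, -0.235, 0.262]), (-24, [0.408, -0.242, 0.272]), (-14, [0.408, -0.242, 0.272]), (-8, [0.408, -0.242, 0.272])]
25 [(-10, [0.372, -0.235, 0.238]), (-33, [0.395, -0.236, 0.269]), (-33, [0.406, -0.241, 0.271]), (-29, [0.408, -0.242, 0.272])]
30 [(-16, [0.365, -0.155, 0.222]), (-35, [0.382, -0.236, 0.256]), (-36, [0.398, -0.255, 0.258]), (-33, [0.402, -0.239, 0.265])]
0 0 [ 39.  -4. -51.]
0 30 [ 48.   3. -79.]
1 0 [ -5. -46. 122.]
1 30 [  3. -49.  92.]
```

```bash
python3 - <<'E'
from h import *
P=np.vstack([cloud(load(n)).reshape(-1,3) for n in("top0.npz","scene0.npz")]);P=P[(P[:,2]>.03)&(P[:,2]<.5)&(P[:,1]<.3)]
rel=P-C;r=np.hypot(rel[:,0],rel[:,1]);P=P[(r>.085)]
a=np.linspace(0,2*np.pi,40);kn=np.vstack([K0+ax*(s_+.003)+.021*(np.cos(a)[:,None]*h0+np.sin(a)[:,None]*up) for s_ in(-.0105,0,.0105)]);P=np.vstack([P,kn])
for zt in(.068,.072):
 for yt in(-.046,-.05):
  for tilt in(0,4,7,10):
    o=[]
    for hd in(0,10,20,30):
        T=Tjaw(hd,tilt,yt,zt);q=(P-T[:3,3])@T[:3,:3];z1=TIP-.066
        d=np.maximum.reduce([abs(q[:,0])-.039,abs(q[:,1])-.0965,q[:,2]-z1,-(q[:,2]-z1+.2)]);o.append(int(d.min()*1e3))
    print(zt,yt,tilt,o)
T0,s=pose()
T1=Tjaw(0,7,-.048,.07,back=.12);p=rows(T0,T1);print(p[::3].round(3).tolist())
rows(T1,Tjaw(0,7,-.048,.07));print(T1[:3,3])
E
```

```text
0.068 -0.046 0 [2, 7, 15, 28]
0.068 -0.046 4 [5, 10, 19, 25]
0.068 -0.046 7 [7, 13, 21, 23]
0.068 -0.046 10 [0, 13, 24, 22]
0.068 -0.05 0 [3, 9, 19, 26]
0.068 -0.05 4 [6, 12, 22, 23]
0.068 -0.05 7 [6, 15, 25, 21]
0.068 -0.05 10 [-2, 10, 20, 20]
0.072 -0.046 0 [6, 9, 17, 29]
0.072 -0.046 4 [9, 13, 20, 25]
0.072 -0.046 7 [11, 16, 23, 24]
0.072 -0.046 10 [0, 14, 25, 22]
0.072 -0.05 0 [6, 11, 19, 28]
0.072 -0.05 4 [9, 15, 23, 23]
0.072 -0.05 7 [7, 17, 25, 21]
0.072 -0.05 10 [-2, 10, 21, 20]
11 rows of [0.00236, 0.01733, 0.0124, 0.03546, -0.01127, -0.05376]
[[0.505, 0.044, 0.26], [0.476, -0.012, 0.246], [0.461, -0.071, 0.225], [0.461, -0.128, 0.196]]
4 rows of [-0.0, -0.0, 0.03, -0.0, 0.0, 0.0]
[ 0.46418738 -0.14613496  0.18513535]
```

```bash
python3 - <<'E'
from h import *
T0,s=pose()
T1=Tjaw(0,6,-.046,.072,back=.12);p=rows(T0,T1);print(p[::3].round(3).tolist())
E
```

```text
11 rows of [0.00282, 0.01715, 0.01227, 0.035, -0.01217, -0.05408]
[[0.506, 0.043, 0.26], [0.478, -0.012, 0.247], [0.464, -0.071, 0.226], [0.465, -0.128, 0.198]]
```

>>> apply_moves:
  targets:
    - [0.68, 0.0028, 0.0172, 0.0123, 0.035, -0.0122, -0.0541]
    - [0.68, 0.0028, 0.0172, 0.0123, 0.035, -0.0122, -0.0541]
    - [0.68, 0.0028, 0.0172, 0.0123, 0.035, -0.0122, -0.0541]
    - [0.68, 0.0028, 0.0172, 0.0123, 0.035, -0.0122, -0.0541]
    - [0.68, 0.0028, 0.0172, 0.0123, 0.035, -0.0122, -0.0541]
    - [0.68, 0.0028, 0.0172, 0.0123, 0.035, -0.0122, -0.0541]
    - [0.68, 0.0028, 0.0172, 0.0123, 0.035, -0.0122, -0.0541]
    - [0.68, 0.0028, 0.0172, 0.0123, 0.035, -0.0122, -0.0541]
    - [0.68, 0.0028, 0.0172, 0.0123, 0.035, -0.0122, -0.0541]
    - [0.68, 0.0028, 0.0172, 0.0123, 0.035, -0.0122, -0.0541]
    - [0.68, 0.0028, 0.0172, 0.0123, 0.035, -0.0122, -0.0541]
    - [0.68, 0, 0, 0, 0, 0, 0]

```text
time_s: 12.23
tcp_pos: [0.4649, -0.1347, 0.1933]
eef_rot: [177.9, -6.5, -2.2]
contact_force: [0.8, -0.5, -0.1]
gripper_width: 0.0595
gripper_force: 0.0
```

```bash
python3 - <<'E'
from h import *
from plant import capture
T0,s=rep();print(T0[:3,3],s["joints"].round())
T1=Tjaw(0,6,-.046,.072);p=rows(T0,T1)
a=[]
for n,(u,v) in dict(top=(215,200),scene=(255,190)).items():
    c=capture(n);np.savez(n+"2.npz",**c);g=c["frame"][:,:,::-1][v-40:v+40,u-70:u+70];a.append(cv2.resize(g,(525,300),interpolation=cv2.INTER_CUBIC))
    P=cloud(c);f=c["frame"];q=(P-T0[:3,3])@T0[:3,:3]
    k=(abs(q[...,0])<.025)&(abs(q[...,1])<.06)&(abs(q[...,1])>.022)&(q[...,2]>-.05)&(q[...,2]<.04)&(f.min(2)>110)
    z=q[k];print(n,len(z))
    for lo in np.arange(-.03,.03,.005):
        w=z[(z[:,2]>=lo)&(z[:,2]<lo+.005)]
        if len(w): print("  z%.0f n%d x %.0f..%.0f y %.0f..%.0f"%(lo*1e3,len(w),*(1e3*np.r_[w[:,0].min(),w[:,0].max(),w[:,1].min(),w[:,1].max()])))
cv2.imwrite("pics/j1.png",np.vstack(a))
E
```

```text
t 12.2333 axial 21.1 h -61.1 up -116.8 mm phi -94.8 F [ 0.8 -0.5 -0.1] Mz 0.137 M [ 0.05  0.31 -0.05] w 0.0595 g 0.0 j6 75
[ 0.46494341 -0.13474216  0.19326468] [ 10.  -1. -32.   4. -53.  75.]
5 rows of [0.00044, 0.00159, 0.02529, 0.00555, -0.00087, -0.00843]
top 0
scene 187
  z-30 n20 x -13..9 y 42..47
  z-25 n24 x -14..8 y -35..47
  z-20 n24 x -13..10 y -47..49
  z-15 n23 x -13..9 y -38..46
  z-10 n11 x -12..8 y -43..45
```

View pics/j1.png

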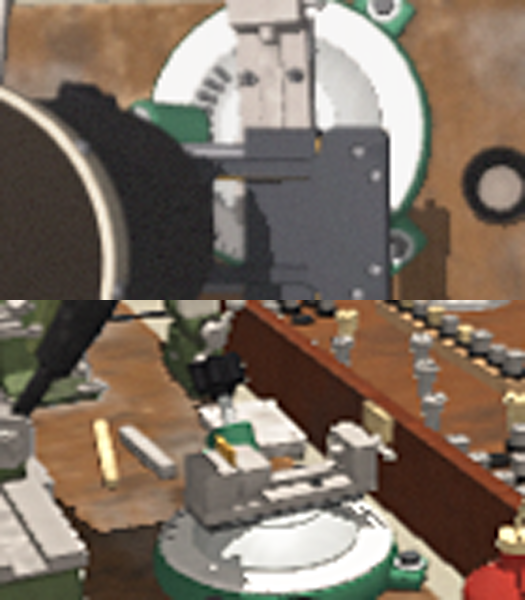

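>>> apply_moves:
  targets:
    - [0.68, 0.0004, 0.0016, 0.0253, 0.0056, -0.0009, -0.0084]
    - [0.68, 0.0004, 0.0016, 0.0253, 0.0056, -0.0009, -0.0084]
    - [0.68, 0.0004, 0.0016, 0.0253, 0.0056, -0.0009, -0.0084]
    - [0.68, 0, 0, 0, 0, 0, 0]

```text
time_s: 12.67
tcp_pos: [0.4722, -0.1393, 0.1153]
eef_rot: [179.1, -5.9, -0.2]
contact_force: [-0.7, 0.6, -0.5]
gripper_width: 0.0596
gripper_force: 0.0
```

```bash
python3 - <<'E'
from h import *
T0,s=rep();print(T0[:3,3],s["joints"].round())
rows(T0,Tjaw(0,6,-.046,.070),maxd=.015)
print(Tjaw(0,6,-.046,.070)[:3,3])
# jaw location check from depth: tops at z~.088
c=load("top0.npz");P=cloud(c);q=(P-C)@Rb
m=(abs(q[...,2]-.088)<.004)&(q[...,1]<-.03)&(q[...,1]>-.07)&(abs(q[...,0])<.04);w=q[m]
print(len(w),w.min(0),w.max(0))
E
```

```text
t 12.6667 axial -45.5 h -53.9 up -76.0 mm phi -92.3 F [-0.7  0.6 -0.5] Mz 0.262 M [ 0.03  0.52 -0.04] w 0.0596 g 0.0 j6 80
[ 0.47223913 -0.13931498  0.11531886] [  8.   6. -36.   3. -43.  80.]
4 rows of [0.00083, 0.00148, 0.01249, 0.00312, 0.00033, -0.00501]
[ 0.48073589 -0.14567272  0.06602191]
249 [-0.02047917 -0.05837881  0.08407045] [ 0.02020666 -0.03005878  0.09198945]
```

>>> apply_moves:
  targets:
    - [0.68, 0.0033, 0.0059, 0.006, 0.0125, 0.0013, -0.02]
    - [0.68, 0, 0, 0.012, 0, 0, 0]
    - [0.68, 0, 0, 0.012, 0, 0, 0]
    - [0.68, 0, 0, 0.012, 0, 0, 0]
    - [0.68, 0, 0, 0.008, 0, 0, 0]
    - [0.68, 0, 0, 0, 0, 0, 0]

```text
time_s: 13.17
tcp_pos: [0.4831, -0.145, 0.0695]
eef_rot: [180.0, -6.3, 1.7]
contact_force: [0.2, -0.8, 0.3]
gripper_width: 0.0595
gripper_force: 0.0
```

```bash
python3 - <<'E'
from h import *
T0,s=rep();print(T0[:3,3],s["joints"].round())
rows(T0,Tjaw(0,6,-.046,.070),maxd=.015)
E
```

```text
t 13.1667 axial -86.5 h -43.2 up -54.6 mm phi -89.9 F [ 0.2 -0.8  0.3] Mz 0.213 M [-0.05  0.38 -0.01] w 0.0595 g 0.0 j6 85
[ 0.48308928 -0.14495703  0.0695262 ] [  6.  10. -37.   1. -36.  85.]
1 rows of [-0.00274, 0.00065, 0.00322, 0.00026, -0.00312, 0.00061]
```

Close gently on the jaw.

>>> apply_moves:
  targets:
    - [0.68, -0.0025, 0.0005, 0.003, 0, -0.003, 0.0005]
    - [0.35, 0, 0, 0, 0, 0, 0]
    - [0.35, 0, 0, 0, 0, 0, 0]
    - [0.35, 0, 0, 0, 0, 0, 0]
    - [0.35, 0, 0, 0, 0, 0, 0]
    - [0.35, 0, 0, 0, 0, 0, 0]
  newtons: 10

```text
time_s: 13.67
tcp_pos: [0.4816, -0.1459, 0.0672]
eef_rot: [-180.0, -6.1, 1.6]
contact_force: [-2.8, 4.8, 5.5]
gripper_width: 0.0398
gripper_force: 10.0
```

```bash
python3 - <<'E'
from h import *
T0,s=rep();print(T0[:3,3],"yaw err",(Ro.from_matrix(Tjaw(0,6)[:3,:3].T@T0[:3,:3]).as_rotvec(degrees=True)))
h=T0[:3,:3]
for hd in (3,):
    Rz=Ro.from_euler("z",hd,degrees=True).as_matrix();T1=TT(Rz@T0[:3,:3],C+Rz@(T0[:3,3]-C));rows(T0,T1)
E
```

```text
t 13.6667 axial -88.9 h -44.7 up -54.1 mm phi -90.0 F [-2.8  4.8  5.5] Mz 0.965 M [1.73 1.05 0.48] w 0.0398 g 10.0 j6 85
[ 0.48157894 -0.14590813  0.06722767] yaw err [ 0.01189625  0.14771419 -0.00864705]
1 rows of [7e-05, 0.00234, 1e-05, 0.00357, -1e-05, -0.03314]
```

>>> apply_moves:
  targets:
    - [0.35, 0.0001, 0.0023, 0, 0.0036, 0, -0.0331]
    - [0.35, 0.0001, 0.0023, 0, 0.0036, 0, -0.0331]
    - [0.35, 0.0001, 0.0024, 0, 0.0036, 0, -0.0331]
    - [0.35, 0, 0, 0, 0, 0, 0]
  newtons: 20

```text
time_s: 14.0
tcp_pos: [0.4825, -0.1528, 0.0672]
eef_rot: [-180.0, -6.1, 10.8]
contact_force: [-3.0, 9.1, 7.2]
gripper_width: 0.0403
gripper_force: 20.1
```

```bash
python3 - <<'E'
from h import *
T0,s=rep();print(T0[:3,3],s["eef_rot"])
E
```

```text
t 14.0 axial -92.9 h -44.0 up -59.8 mm phi -78.8 F [-3.   9.1  7.2] Mz 1.418 M [3.35 1.26 0.92] w 0.0403 g 20.1 j6 98
[ 0.48250856 -0.15284488  0.06722043] [-179.96417527   -6.14349955   10.78696542]
```

>>> apply_moves:
  targets:
    - [0.35, 0.0001, 0.0023, 0, 0.0036, 0, -0.0331]
    - [0.35, 0.0001, 0.0023, 0, 0.0036, 0, -0.0331]
    - [0.35, 0.0001, 0.0024, 0, 0.0036, 0, -0.0331]
    - [0.35, 0.0001, 0.0023, 0, 0.0036, 0, -0.0331]
    - [0.35, 0.0001, 0.0024, 0, 0.0036, 0, -0.0331]
    - [0.35, 0.0001, 0.0023, 0, 0.0036, 0, -0.0331]
    - [0.35, 0.0001, 0.0024, 0, 0.0036, 0, -0.0331]
    - [0.35, 0, 0, 0, 0, 0, 0]
    - [0.35, 0, 0, 0, 0, 0, 0]

```text
time_s: 14.75
tcp_pos: [0.4886, -0.1672, 0.0672]
eef_rot: [-179.9, -6.2, 31.6]
contact_force: [-2.7, 11.2, 6.9]
gripper_width: 0.0401
gripper_force: 20.2
```

```bash
cat > ptr.py <<'E'
from h import *
from plant import capture
def ptr():
    c=capture("top");f=c["frame"][:,:,::-1];hsv=cv2.cvtColor(f,cv2.COLOR_BGR2HSV)
    m=(hsv[...,0]>18)&(hsv[...,0]<32)&(hsv[...,1]>110)&(hsv[...,2]>150)
    v,u=np.nonzero(m);o=[]
    for a,b in zip(u,v):
        x=plane(c,a,b,.025)[:2]-C[:2];r=np.hypot(*x)
        if .054<r<.071:o.append((np.degrees(np.arctan2(x[1],x[0])),r))
    print("pointer az",np.mean(o,0) if o else None,len(o),"want",146.6);return c
E
python3 - <<'E'
from ptr import *
T0,s=rep();print(T0[:3,3],s["eef_rot"])
c=ptr();cv2.imwrite("pics/sw.png",cv2.resize(c["frame"][145:245,150:280,::-1],None,fx=6,fy=6,interpolation=cv2.INTER_CUBIC))
E
```

```text
t 14.75 axial -101.2 h -38.3 up -71.7 mm phi -54.8 F [-2.7 11.2  6.9] Mz 1.277 M [3.92 0.85 1.04] w 0.0401 g 20.2 j6 125
[ 0.4885932  -0.16718588  0.0672205 ] [-179.89910823   -6.17232445   31.60737152]
pointer az None 0 want 146.6
```

View pics/sw.png

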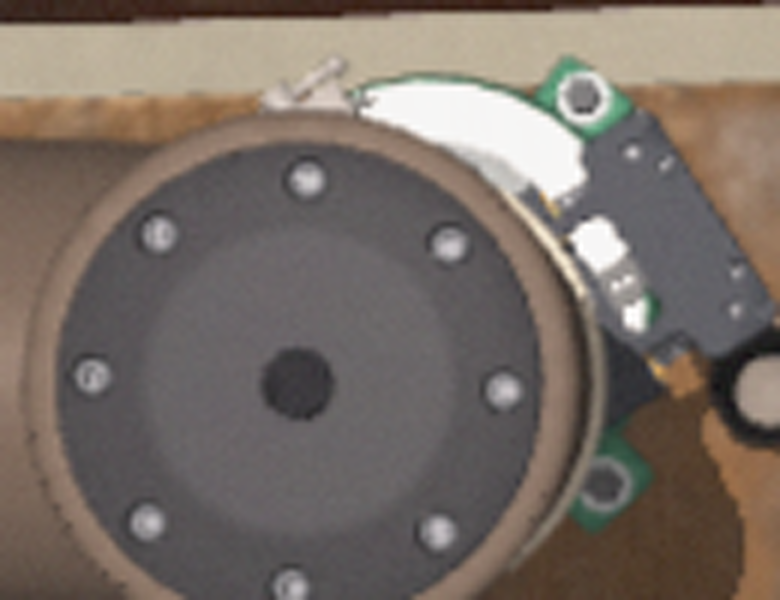

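>>> apply_moves:
  targets:
    - [0.35, 0, -0.0007, 0, 0, 0, 0]
    - [0.35, 0, 0, 0, 0, 0, 0]
    - [0.68, 0, 0, 0, 0, 0, 0]
    - [0.68, 0, 0, 0, 0, 0, 0]
    - [0.68, 0, 0, 0, 0, 0, 0]
    - [0.68, 0, 0, 0, 0, 0, 0]
    - [0.68, 0, 0, -0.01, 0, 0, 0]
    - [0.68, 0, 0, -0.025, 0, 0, 0]
    - [0.68, 0, 0, -0.03, 0, 0, 0]
    - [0.68, 0, 0, -0.03, 0, 0, 0]
    - [0.68, 0, 0, -0.03, 0, 0, 0]
    - [0.68, 0, 0, -0.03, 0, 0, 0]
    - [0.68, 0, 0, -0.03, 0, 0, 0]

```text
time_s: 15.88
tcp_pos: [0.4706, -0.1785, 0.2533]
eef_rot: [-180.0, -6.2, 31.5]
contact_force: [0.7, -0.4, -0.2]
gripper_width: 0.0597
gripper_force: 0.0
```

```bash
python3 - <<'E'
from ptr import *
T0,s=rep();print(T0[:3,3],s["eef_rot"],s["joints"].round());ptr()
for ph in(-147,33):
    T1=TT(Rknob(np.radians(ph)),K0+ax*.18-h0*.0025);p=rows(T0,T1);print(p[::4].round(3).tolist())
E
```

```text
t 15.8833 axial 45.0 h -56.6 up -187.2 mm phi -54.9 F [ 0.7 -0.4 -0.2] Mz 0.056 M [-0.28  0.1  -0.01] w 0.0597 g 0.0 j6 124
[ 0.47060391 -0.17845761  0.25325292] [-179.99419308   -6.15059901   31.54029871] [ -1.   1. -19.  -4. -65. 124.]
pointer az None 0 want 146.6
16 rows of [0.00122, -0.01599, -0.00338, -0.02906, 0.00294, 0.05679]
[[0.463, -0.164, 0.257], [0.446, -0.102, 0.265], [0.453, -0.037, 0.266], [0.483, 0.02, 0.261]]
17 rows of [0.01532, -0.00101, -0.00376, -0.00283, -0.02795, -0.05937]
[[0.483, -0.17, 0.259], [0.523, -0.124, 0.273], [0.544, -0.065, 0.277], [0.543, -0.002, 0.27], [0.518, 0.054, 0.256]]
```

Return to the knob the way I came (phi = -147), then check the pointer.

>>> apply_moves:
  targets:
    - [0.68, 0.0012, -0.016, -0.0034, -0.0291, 0.0029, 0.0568]
    - [0.68, 0.0012, -0.016, -0.0034, -0.0291, 0.0029, 0.0568]
    - [0.68, 0.0012, -0.016, -0.0034, -0.0291, 0.0029, 0.0568]
    - [0.68, 0.0012, -0.016, -0.0034, -0.0291, 0.0029, 0.0568]
    - [0.68, 0.0012, -0.016, -0.0034, -0.0291, 0.0029, 0.0568]
    - [0.68, 0.0012, -0.016, -0.0034, -0.0291, 0.0029, 0.0568]
    - [0.68, 0.0012, -0.016, -0.0034, -0.0291, 0.0029, 0.0568]
    - [0.68, 0.0012, -0.016, -0.0034, -0.0291, 0.0029, 0.0568]
    - [0.68, 0.0012, -0.016, -0.0034, -0.0291, 0.0029, 0.0568]
    - [0.68, 0.0012, -0.016, -0.0034, -0.0291, 0.0029, 0.0568]
    - [0.68, 0.0012, -0.016, -0.0034, -0.0291, 0.0029, 0.0568]
    - [0.68, 0.0012, -0.016, -0.0034, -0.0291, 0.0029, 0.0568]
    - [0.68, 0.0012, -0.016, -0.0034, -0.0291, 0.0029, 0.0568]
    - [0.68, 0.0012, -0.016, -0.0034, -0.0291, 0.0029, 0.0568]
    - [0.68, 0.0012, -0.016, -0.0034, -0.0291, 0.0029, 0.0568]
    - [0.68, 0.0012, -0.016, -0.0034, -0.0291, 0.0029, 0.0568]
    - [0.68, 0, 0, 0, 0, 0, 0]

```text
time_s: 17.35
tcp_pos: [0.5111, 0.0491, 0.2531]
eef_rot: [158.7, -27.2, -46.0]
contact_force: [0.7, 0.1, 0.2]
gripper_width: 0.0596
gripper_force: 0.0
```

```bash
python3 - <<'E'
from ptr import *
T0,s=rep();print(T0[:3,3],s["joints"].round());ptr()
T1=TT(Rknob(np.radians(-147)),K0+ax*.10-h0*.0025+up*.0015);p=rows(T0,T1)
E
```

```text
t 17.35 axial 174.8 h -9.8 up -1.7 mm phi -143.1 F [0.7 0.1 0.2] Mz 0.061 M [1.93 0.05 0.08] w 0.0596 g 0.0 j6 -18
[0.51113884 0.04913925 0.25314733] [ 46.  11. -26.  25. -78. -18.]
pointer az [1.48411666e+02 6.25362022e-02] 8 want 146.6
3 rows of [0.0006, -0.00216, 0.02497, -0.00535, 0.00081, 0.01438]
```

>>> apply_moves:
  targets:
    - [0.68, 0.0006, -0.0022, 0.025, -0.0054, 0.0008, 0.0144]
    - [0.68, 0.0006, -0.0022, 0.025, -0.0054, 0.0008, 0.0144]
    - [0.68, 0.0006, -0.0022, 0.025, -0.0054, 0.0008, 0.0144]
    - [0.68, 0, 0, 0.02, 0, 0, 0]
    - [0.68, 0, 0, 0.02, 0, 0, 0]
    - [0.68, 0, 0, 0.02, 0, 0, 0]
    - [0.68, 0, 0, 0, 0, 0, 0]

```text
time_s: 17.98
tcp_pos: [0.5159, -0.0303, 0.14]
eef_rot: [159.0, -28.5, -49.8]
contact_force: [0.4, -0.4, 0.5]
gripper_width: 0.0597
gripper_force: 0.0
```

```bash
python3 - <<'E'
from ptr import *
T0,s=rep()
T1=TT(Rknob(np.radians(-147)),K0-ax*.0117-h0*.0025+up*.0015);p=rows(T0,T1,maxd=.01)
E
```

```text
t 17.9833 axial 36.6 h -7.2 up -1.9 mm phi -146.8 F [ 0.4 -0.4  0.5] Mz 0.009 M [ 1.86  0.15 -0.06] w 0.0597 g 0.0 j6 -25
5 rows of [-4e-05, -0.00117, 0.00965, 9e-05, 0.00044, 0.00052]
```

>>> apply_moves:
  targets:
    - [0.68, 0, -0.0058, 0, 0, 0.002, 0.0025]
    - [0.68, 0, 0, 0, 0, 0, 0]
    - [0.68, 0, 0, 0.01, 0, 0, 0]
    - [0.68, 0, 0, 0.01, 0, 0, 0]
    - [0.68, 0, 0, 0.01, 0, 0, 0]
    - [0.68, 0, 0, 0.01, 0, 0, 0]
    - [0.68, 0, 0, 0.008, 0, 0, 0]
    - [0.68, 0, 0, 0, 0, 0, 0]

```text
time_s: 18.65
tcp_pos: [0.5229, -0.0535, 0.0991]
eef_rot: [159.2, -28.8, -50.0]
contact_force: [-0.2, 0.1, -0.0]
gripper_width: 0.0594
gripper_force: 0.0
```

```bash
python3 - <<'E'
from ptr import *
T0,s=rep()
T1=TT(Rknob(np.radians(-147)),K0-ax*.0117-h0*.0025+up*.0015);p=rows(T0,T1,maxd=.01)
E
```

```text
t 18.65 axial -10.5 h -0.9 up 2.3 mm phi -147.0 F [-0.2  0.1 -0. ] Mz -0.013 M [ 1.87  0.14 -0.08] w 0.0594 g 0.0 j6 -28
1 rows of [-0.00019, 0.00184, 0.00124, -0.00027, -0.00023, -0.00011]
```

>>> apply_moves:
  targets:
    - [0.68, 0, 0.0018, 0.0012, 0, 0, 0]
    - [0.35, 0, 0, 0, 0, 0, 0]
    - [0.35, 0, 0, 0, 0, 0, 0]
    - [0.35, 0, 0, 0, 0, 0, 0]
    - [0.35, 0, 0, 0, 0, 0, 0]
    - [0.35, 0, 0, 0, 0, 0, 0]
    - [0.35, 0, 0, 0, 0, 0, 0]
  newtons: 40

```text
time_s: 19.23
tcp_pos: [0.5215, -0.0543, 0.1007]
eef_rot: [159.2, -28.9, -50.0]
contact_force: [-7.6, 0.9, 6.1]
gripper_width: 0.0373
gripper_force: 40.0
```

```bash
python3 - <<'E'
from ptr import *
T0,s=rep()
E
```

```text
t 19.2333 axial -9.5 h -2.3 up 0.8 mm phi -147.1 F [-7.6  0.9  6.1] Mz -0.285 M [ 0.91  1.86 -1.63] w 0.0373 g 40.0 j6 -28
```

>>> apply_moves:
  targets:
    - [0.35, 0, 0.0005, 0, 0, 0, 0.0333]
    - [0.35, 0, 0, 0.0001, 0, 0, 0.0333]
    - [0.35, 0, 0, 0.0001, 0, 0, 0.0333]
    - [0.35, 0, 0, 0.0001, 0, 0, 0.0333]
    - [0.35, 0, 0, 0.0001, 0, 0, 0.0333]
    - [0.35, 0, 0, 0.0001, 0, 0, 0.0333]
    - [0.35, 0, 0, 0.0001, 0, 0, 0.0333]
    - [0.35, 0, 0, 0.0001, 0, 0, 0.0333]
    - [0.35, 0, 0, 0.0001, 0, 0, 0.0333]
    - [0.35, 0, 0, 0.0001, 0, 0, 0.0333]

```text
time_s: 20.07
tcp_pos: [0.5212, -0.0549, 0.1]
eef_rot: [178.1, -35.0, -84.9]
contact_force: [-5.5, 0.8, 5.5]
gripper_width: 0.037
gripper_force: 40.0
```

```bash
python3 - <<'E'
from ptr import *
T0,s=rep()
E
```

```text
t 20.0667 axial -10.5 h -2.6 up 0.7 mm phi -177.1 F [-5.5  0.8  5.5] Mz 0.364 M [ 1.15  2.07 -0.98] w 0.0370 g 40.0 j6 -58
```

>>> apply_moves:
  targets:
    - [0.35, 0, 0, 0.0001, 0, 0, 0.0333]
    - [0.35, 0, 0, 0.0001, 0, 0, 0.0333]
    - [0.35, 0, 0, 0.0001, 0, 0, 0.0333]
    - [0.35, 0, 0, 0.0001, 0, 0, 0.0333]
    - [0.35, 0, 0, 0.0001, 0, 0, 0.0333]
    - [0.35, 0, 0, 0.0001, 0, 0, 0.0333]
    - [0.35, 0, 0, 0.0001, 0, 0, 0.0333]

```text
time_s: 20.65
tcp_pos: [0.5209, -0.0554, 0.0994]
eef_rot: [-167.6, -33.0, -110.2]
contact_force: [-7.3, 3.5, 5.7]
gripper_width: 0.0371
gripper_force: 40.0
```

```bash
python3 - <<'E'
from ptr import *
T0,s=rep();ptr()
E
```

```text
t 20.65 axial -11.2 h -2.9 up 0.7 mm phi 161.9 F [-7.3  3.5  5.7] Mz 0.293 M [ 1.54  2.6  -1.43] w 0.0371 g 40.0 j6 -79
pointer az [1.48411666e+02 6.25362022e-02] 8 want 146.6
```

>>> apply_moves:
  targets:
    - [0.68, 0, 0, 0, 0, 0, 0]
    - [0.68, 0, 0, 0, 0, 0, 0]
    - [0.68, 0, 0, 0, 0, 0, 0]
    - [0.68, 0, 0, 0, 0, 0, 0]
    - [0.68, 0, 0, 0, 0, 0, -0.0667]
    - [0.68, 0, 0, 0, 0, 0, -0.0667]
    - [0.68, 0, 0, 0, 0, 0, -0.0667]
    - [0.68, 0, 0, 0, 0, 0, -0.0667]
    - [0.68, 0, 0, 0, 0, 0, -0.0667]
    - [0.68, 0, 0, 0, 0, 0, -0.0667]
    - [0.68, 0, 0, 0, 0, 0, -0.0667]
    - [0.68, 0, 0, 0, 0, 0, -0.0667]
    - [0.68, 0, 0, 0, 0, 0, -0.0667]
    - [0.68, 0, 0, 0, 0, 0, -0.0667]
    - [0.35, 0, 0, 0.001, 0, 0, 0]
    - [0.35, 0, 0, 0, 0, 0, 0]
    - [0.35, 0, 0, 0, 0, 0, 0]
    - [0.35, 0, 0, 0, 0, 0, 0]
    - [0.35, 0, 0, 0, 0, 0, 0]
    - [0.35, 0, 0, 0, 0, 0, 0]

```text
time_s: 22.37
tcp_pos: [0.5217, -0.0558, 0.0984]
eef_rot: [155.0, -25.3, -40.7]
contact_force: [-3.8, 0.0, 4.5]
gripper_width: 0.0373
gripper_force: 40.0
```

```bash
python3 - <<'E'
from ptr import *
T0,s=rep()
E
```

```text
t 22.3667 axial -12.3 h -2.2 up 0.9 mm phi -138.0 F [-3.8  0.   4.5] Mz -0.278 M [ 0.81  1.07 -1.07] w 0.0373 g 40.0 j6 -19
```

>>> apply_moves:
  targets:
    - [0.35, 0, 0, 0.0001, 0, 0, 0.0333]
    - [0.35, 0, 0, 0.0001, 0, 0, 0.0333]
    - [0.35, 0, 0, 0.0001, 0, 0, 0.0333]
    - [0.35, 0, 0, 0.0001, 0, 0, 0.0333]
    - [0.35, 0, 0, 0.0001, 0, 0, 0.0333]
    - [0.35, 0, 0, 0.0001, 0, 0, 0.0333]
    - [0.35, 0, 0, 0.0001, 0, 0, 0.0333]
    - [0.35, 0, 0, 0.0001, 0, 0, 0.0333]
    - [0.35, 0, 0, 0.0001, 0, 0, 0.0333]
    - [0.35, 0, 0, 0.0001, 0, 0, 0.0333]

```text
time_s: 23.2
tcp_pos: [0.5214, -0.0565, 0.0977]
eef_rot: [171.9, -34.2, -73.9]
contact_force: [-6.2, 1.1, 6.9]
gripper_width: 0.037
gripper_force: 40.0
```

```bash
python3 - <<'E'
from ptr import *
T0,s=rep();ptr()
E
```

```text
t 23.2 axial -13.3 h -2.5 up 0.7 mm phi -168.1 F [-6.2  1.1  6.9] Mz 0.592 M [ 0.75  2.29 -0.87] w 0.0370 g 40.0 j6 -49
pointer az [1.48411666e+02 6.25362022e-02] 8 want 146.6
```

>>> apply_moves:
  targets:
    - [0.35, 0, 0, 0.0001, 0, 0, 0.0333]
    - [0.35, 0, 0, 0.0001, 0, 0, 0.0333]
    - [0.35, 0, 0, 0.0001, 0, 0, 0.0333]
    - [0.35, 0, 0, 0.0001, 0, 0, 0.0333]
    - [0.35, 0, 0, 0.0001, 0, 0, 0.0333]
    - [0.35, 0, 0, 0.0001, 0, 0, 0.0333]

```text
time_s: 23.75
tcp_pos: [0.5211, -0.057, 0.0972]
eef_rot: [-175.7, -34.8, -95.7]
contact_force: [-8.2, 2.9, 7.8]
gripper_width: 0.0372
gripper_force: 40.0
```

```bash
python3 - <<'E'
from ptr import *
T0,s=rep();ptr()
E
```

```text
t 23.75 axial -14.0 h -2.7 up 0.7 mm phi 174.0 F [-8.2  2.9  7.8] Mz 0.714 M [ 0.92  2.93 -1.16] w 0.0372 g 40.0 j6 -67
pointer az [1.48411666e+02 6.25362022e-02] 8 want 146.6
```

```bash
python3 - <<'E'
from h import *
from plant import capture
for k,c in (("top0",load("top0.npz")),("now",capture("top"))):
    f=c["frame"][:,:,::-1].astype(float)
    w=np.clip(f[...,2]-f[...,0]-40,0,None)  # yellow-ness
    v,u=np.nonzero(w>0);X=[];W=[]
    for a,b in zip(u,v):
        if not(180<a<240 and 190<b<235):continue
        x=plane(c,a,b,.025)[:2]-C[:2];r=np.hypot(*x);t=np.degrees(np.arctan2(x[1],x[0]))
        if .052<r<.074 and 105<t<160:X.append((t,r));W.append(w[b,a])
    print(k,np.average(X,0,W),len(W))
a=[]
for i in range(5):
    capture("scene");T,s=pose();a.append([s["moment"]@T[:3,2],s["moment"]@ax,*s["contact_force"]])
print(np.round(a,3),s["time_s"])
E
```

```text
top0 [1.17014565e+02 6.29145045e-02] 16
now [1.48007944e+02 6.19960100e-02] 17
[[-0.176  0.176 -7.457  1.46   7.46 ]
 [-0.168  0.168 -7.996  1.653  7.633]
 [-0.161  0.161 -8.151  1.083  7.489]
 [-0.207  0.208 -6.92   1.464  6.155]
 [-0.258  0.258 -7.148  1.942  6.392]] 24.1
```

>>> apply_moves:
  targets:
    - [0.35, 0, 0, 0.0001, 0, 0, 0.0222]
    - [0.35, 0, 0, 0.0001, 0, 0, 0.0222]
    - [0.35, 0, 0, 0.0001, 0, 0, 0.0222]

```text
time_s: 24.35
tcp_pos: [0.5211, -0.057, 0.097]
eef_rot: [-171.6, -34.1, -102.9]
contact_force: [-10.0, 3.1, 9.7]
gripper_width: 0.0373
gripper_force: 40.0
```

```bash
python3 - <<'E'
from ptr import *
from plant import capture
rep()
for i in range(3):capture("top");rep()
E
```

```text
t 24.35 axial -14.2 h -2.8 up 0.7 mm phi 168.0 F [-10.    3.1   9.7] Mz 0.817 M [ 1.1   3.42 -1.37] w 0.0373 g 40.0 j6 -73
t 24.4 axial -14.1 h -2.7 up 0.7 mm phi 167.9 F [-9.2  3.1  9.1] Mz 0.610 M [ 1.07  3.21 -1.48] w 0.0370 g 40.0 j6 -73
t 24.45 axial -14.2 h -2.8 up 0.7 mm phi 168.0 F [-9.1  4.1 10.3] Mz 0.436 M [ 1.1   3.03 -1.57] w 0.0376 g 40.0 j6 -73
t 24.5 axial -14.2 h -2.8 up 0.7 mm phi 168.1 F [-9.3  2.1  7.7] Mz 0.432 M [ 1.02  3.08 -1.61] w 0.0374 g 40.0 j6 -73
```

The net turn is 23° (0.40 rad) past the position I found it in, so about 0.70–0.85 rad past first touch. The torque has clearly risen. I'll stop here, release and back away.

>>> apply_moves:
  targets:
    - [0.68, 0, 0, 0, 0, 0, 0]
    - [0.68, 0, 0, 0, 0, 0, 0]
    - [0.68, 0, 0, 0, 0, 0, 0]
    - [0.68, 0, 0, 0, 0, 0, 0]
    - [0.68, 0, 0, 0, 0, 0, 0]
    - [0.68, 0, 0, -0.02, 0, 0, 0]
    - [0.68, 0, 0, -0.03, 0, 0, 0]
    - [0.68, 0, 0, -0.03, 0, 0, 0]
    - [0.68, 0, 0, -0.03, 0, 0, 0]
    - [0.68, 0, 0, -0.03, 0, 0, 0]
    - [0.68, 0, 0, -0.03, 0, 0, 0]
    - [0.68, 0, 0, -0.03, 0, 0, 0]
    - [0.68, 0, 0, 0, 0, 0, 0]

```text
time_s: 25.58
tcp_pos: [0.5209, 0.0619, 0.2649]
eef_rot: [-171.2, -33.7, -102.8]
contact_force: [0.4, 1.4, 0.4]
gripper_width: 0.0592
gripper_force: 0.0
```

```bash
python3 - <<'E'
from ptr import *
rep();c=ptr();np.savez("top9.npz",**c)
# head rotation from vice: minAreaRect of points z~.085-.092, before and after
for n in("top0.npz","top9.npz"):
    d=load(n);P=cloud(d);q=P-C;m=(abs(P[...,2]-.088)<.003)&(np.hypot(q[...,0],q[...,1])<.095)
    n_,l,st,ce=cv2.connectedComponentsWithStats(m.astype(np.uint8));i=1+st[1:,4].argmax()
    w=q[m][:,:2];print(n,m.sum(),w[np.hypot(*w.T)<.07].mean(0),cv2.minAreaRect((w*1000).astype(np.float32)))
cv2.imwrite("pics/end.png",cv2.resize(c["frame"][145:245,150:280,::-1],None,fx=6,fy=6,interpolation=cv2.INTER_CUBIC))
E
```

```text
t 25.5833 axial 191.6 h 0.4 up 1.8 mm phi 168.0 F [0.4 1.4 0.4] Mz -0.002 M [ 1.97 -0.17  0.16] w 0.0592 g 0.0 j6 -66
pointer az [1.48161472e+02 6.25577722e-02] 9 want 146.6
top0.npz 591 [-0.0091206   0.00195961] ((6.044424057006836, 1.878875732421875), (114.18339538574219, 119.91986846923828), 50.92969512939453)
top9.npz 591 [-0.00752874 -0.00298437] ((-4.057514190673828, 27.468265533447266), (138.73565673828125, 93.91468811035156), 31.189434051513672)
```

View pics/end.png

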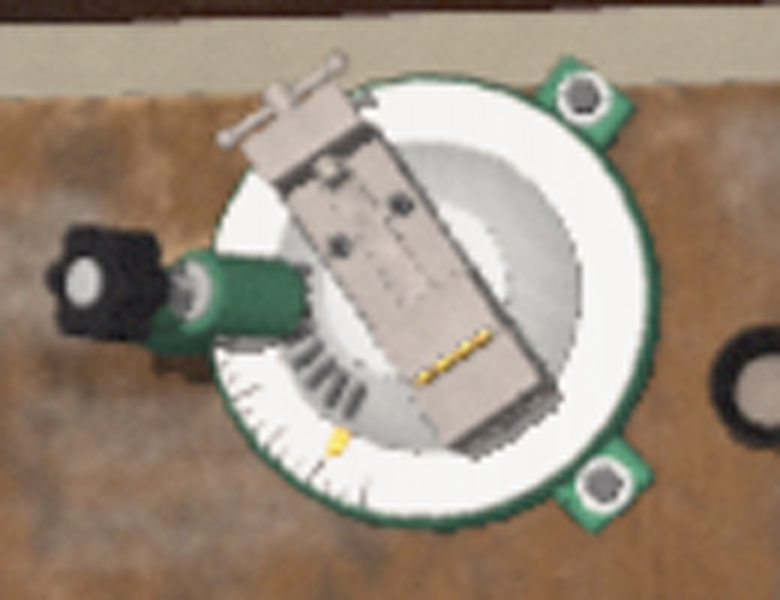

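```bash
python3 - <<'E'
from h import *
for n in("top0.npz","top9.npz"):
    d=load(n);P=cloud(d);q=P-C;f=d["frame"];hsv=cv2.cvtColor(f,cv2.COLOR_RGB2HSV)
    m=(P[...,2]>.060)&(P[...,2]<.094)&(np.hypot(q[...,0],q[...,1])<.09)&(hsv[...,1]<60)
    n_,l,st,ce=cv2.connectedComponentsWithStats(m.astype(np.uint8),connectivity=4);i=1+st[1:,4].argmax()
    w=q[l==i];xy=w[:,:2];c=np.cov(xy.T);e,V=np.linalg.eigh(c);v=V[:,1];t=np.degrees(np.arctan2(v[1],v[0]))%180
    r=cv2.minAreaRect((xy*1000).astype(np.float32));mean=xy.mean(0)
    print(n,len(xy),"pca",t,"rect",r,"blank:",end=" ")
    f=f.astype(float);k=(f[...,0]-f[...,2]>60)&(abs(P[...,2]-.097)<.006)&(np.hypot(q[...,0],q[...,1])<.06)
    b=np.array([plane(d,u,v,.1)[:2] for v,u in zip(*np.nonzero(k))]);e,V=np.linalg.eigh(np.cov(b.T));print(len(b),np.degrees(np.arctan2(V[1,1],V[0,1]))%180)
E
```

```text
top0.npz 1285 pca 3.004620446248083 rect ((10.151527404785156, 4.260845184326172), (53.173919677734375, 140.4820556640625), 89.45044708251953) blank: 16 91.6129091376288
top9.npz 1257 pca 33.23832511552047 rect ((8.522293090820312, 5.567375183105469), (140.1192626953125, 51.35726547241211), 33.392032623291016) blank: 21 123.8112690907802
```

```bash
python3 -c "
from plant import close_job
print(close_job())"
```

```text
the job is handed in; nothing more can be done
None
```

I slackened the knob 82°, swung the vice about 30° (camera checks read 30.2° and 31°), tightened the knob 23° past where I found it (an estimated 105–155 N by angle; the torque reading suggests up to about 240 N, below forced), backed the arm clear and handed the job in at about 26 s; the verdict was not shown.

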